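# Clamp the whetstone in its holder with the T-key

## Task

Clamp the whetstone in its holder: take the T-key from its wooden stand, put it into the recessed screw of the sliding cheek and slacken that screw by about a quarter turn - the thread may be right- or left-handed, so try gently which way it gives. With the key still in the slack screw push the cheek along until the stone is snug between both cheeks, turn the screw back until it is tight, then stand the key in its wooden stand again and let go. Leave the tin, the file and the side cutters where they are.

Things in the scene. Friction and masses are not known exactly. Their poses are not given: they have to be found in the camera images.
- key_handle (a point): the steel T-key, loose, 91 mm tall, 180 g, upright in its stand at the start. This point is the centre of its cross-bar handle: 84 mm long along its x, 12 mm thick along y, 24 mm high; z points up the shank. Under it a round shank 9 mm thick, then a round collar 28 mm across and 6 mm high whose underside is 61.5 mm below this point, then a 14 mm square end (sides along x and y) 17.5 mm long, its lowest 6 mm tapering to a 9 mm round tip
- key_collar (a point): point on the T-key's axis at the underside of its collar, 61.5 mm below the handle's centre; the collar is what rests on the stand and on the screw
- stand_hole (a point): centre of the mouth of the square hole (17 mm wide, 26 mm deep, sides along its x and y) in the top of the wooden key stand, a block 70 x 70 x 34 mm fixed to the table; the key's collar rests on the top there, so the handle's centre is then 61.5 mm above this point
- socket_mouth (a point): centre of the mouth of the square socket (16 mm wide, 18 mm deep) in the top of the locking screw: a 25 mm square steel head at the bottom of a round well 38 mm wide and 4 mm deep in the sliding cheek. x and y lie along the socket's sides and turn with the screw; any quarter turn of the key fits. With the key fully in, its collar rests on this mouth and the handle's centre is 61.5 mm above it; the key has about 0.13 rad of play either way
- lock_screw (a joint): turn of the locking screw in rad: 0 = tight (dead stop), grows to 1.9 (stop) as it is slackened, whichever way that is; it starts between 0 and 0.1. The thread's hand is not marked. It needs about 0.15 N m; more than 0.5 N m is not needed to tighten it. Tight, it locks the cheek; above 0.5 rad the cheek is free
- cheek (a joint): travel of the sliding cheek in m: 0 = fully open, grows as it slides towards the stone and the fixed cheek, 0.045 when the 150 mm stone is snug between both. The gap between the two cheek faces is 0.195 - value. Slack, it slides with about 1 N (and 2 to 3 N more to push the stone)
- cheek_face (a point): lower middle of the sliding cheek's face that looks at the stone, on the holder's base; the holder's axes: the cheek closes along its -y, the screw's axis is 36 mm behind it in +y. The cheek is a grey block 70 x 64 x 24 mm high on the holder's base, its top 36 mm above the table
- fixed_face (a point): lower middle of the fixed cheek's face that looks at the stone, 12 mm above the table, same axes. The holder is a flat steel bar 76 x 300 x 12 mm, fixed to the table
- stone_centre (a point): centre (half-way up) of the two-layer whetstone, loose, 52 x 150 x 25 mm (long along its y), 0.32 kg, lying on the holder's base between the cheeks
- polish_tin: bystander: round tin 69 mm across, 28 mm high, origin at its underside
- file_flat: bystander: flat file with a turned wooden handle, 209 mm long along its y, 24 mm high, origin at its underside
- nipper_blue: bystander: side cutters lying flat, 148 mm long along their y, 12 mm high, origin at the underside
Things that resemble listed ones, but are neither listed nor needed, are in the scene too. Leave any purple look-alike of the part that bears key_handle alone.

How it is judged:
On the way, in this order (a step that is already met when the one before it is completed fails the run):
1. the T-key is in the screw's socket (distance between key_collar and socket_mouth below 0.006 m), for 0.1 s.
2. the screw is slackened by more than 0.9 rad (value of joint lock_screw above 0.9 rad), for 0.1 s.
3. with the key in the slack screw the cheek is pushed up until the stone is snug (total gap under 2.5 mm) (value of joint cheek above 0.0425 m and value of joint lock_screw above 0.5 rad and distance between key_collar and socket_mouth below 0.008 m), for 0.1 s.
4. the screw is tight again (under 0.15 rad) (value of joint lock_screw below 0.15 rad), for 0.1 s.
At the end, for the whole second after the job is handed in: The stone lies flat on the holder snug between both cheeks (total gap under 2.5 mm, not more than 12 mm off the holder's middle line), the screw is tight (under 0.15 rad) and the T-key stands upright in its stand, its collar on the stand's top (within 6 mm, tilt under 0.12 rad) (value of joint cheek above 0.0425 m and value of joint lock_screw below 0.15 rad and x of stone_centre in the frame of fixed_face between -0.012 and 0.012 m and y of stone_centre in the frame of fixed_face below 0.079 m and z of stone_centre in the frame of fixed_face below 0.016 m and distance between key_collar and stand_hole below 0.006 m and angle between key_handle's own z axis and vertical below 0.12 rad); the robot touches nothing.
It fails at once if the tin is moved more than 20 mm (distance of polish_tin from where it was at the start of the episode above 0.02 m).
It fails at once if the file is moved more than 20 mm (distance of file_flat from where it was at the start of the episode above 0.02 m).
It fails at once if the side cutters are moved more than 20 mm (distance of nipper_blue from where it was at the start of the episode above 0.02 m).
It also fails if it takes over 72 s, if anything falls off the work surface, if the arm or the gripper's body presses on something with over 40 N, if the wrist force passes 120 N, or if a joint passes its speed limit or range.

## Robot

A 7-joint arm with a two-finger parallel gripper is mounted at the origin on a cart in front of the work surface, level with it; the furniture and walls round the work are solid. World frame = base frame: x ahead of the robot, y to its left, z up, the work surface at z = 0. Lengths are in m, angles in rad, forces in N, time in s.
With the tool pointing down it reaches from about 0.425 to 0.875 m from the base axis. Payload 8.4 kg.
Tool frame: the origin (TCP) lies on the front face of the gripper's body, between the roots of the fingers; the fingertips stand 73 mm ahead of it and the grasp point (between the pads) lies ahead of it (ctrl.grasp_offset is the x of the grasp point in the tool frame, in m); x points along the fingers, z is the direction in which the jaws open and shut, and the axes are right-handed (so a half turn about x gives the same grasp; the last joint's range is limited). The gripper opens to 85 mm and grips with 20 to 120 N. Pads are 22 mm wide; open, the fingers measure 114 mm over their backs; the gripper's body (76 mm by 85 mm) begins 54 mm behind the grasp point. The pads swing forward as they close: fully open they stand 13 mm farther back than shut.
Start: joints at [-0.099, 0.333, 0.04, 1.465, -0.013, 1.343, -0.059], TCP at [0.65, -0, 0.304] pointing down, gripper open.
Joint ranges: [-2.58, 2.58], [-0.38, 2.09], [-1.3, 1.39], [0.25, 2.4], [-1.5, 4.64], [0.08, 2.09], [-2.65, 2.65]. Speed limits (rad/s): [2.22, 2.22, 2.79, 2.79, 3.14, 3.14, 3.14].

## Interface

Orientations are given as [roll, pitch, yaw] about the fixed x, y, z axes, in that order (R = Rz(yaw) Ry(pitch) Rx(roll)).
In Python, from bench import ctrl gives the robot as it stands.
- The arm moves only by the tool drive_tool, never from a script. Its argument "motion" is a list of rows, each an object with "delta_pos": the shift along the tool's x, y, z in m, a list of three; "spin": the turn about the tool's x in rad; "gripper": the finger opening in m, from 0 to 0.0854. In form: [{"delta_pos": [tx, ty, tz], "spin": spin, "gripper": gripper}, ...]. A call has 1 to 12 rows; each row shifts and turns the commanded pose from where the row before left it, along the tool's axes as they then stand; what a row does not reach is not made up. A row lasts 1/8 s, in which the tool goes at most 62.5 mm and 10.7 degrees, less where a joint would pass 70% of its speed; a pose out of reach is approached as far as the arm can. A call with a gripper value outside its range is refused whole. The fingers move at their own pace and stop on an object; "grip_force" is the grip in N (left out, the last holds). Time passes only in rows, so rows that do not move let the fingers close. It gives the time, the measured TCP pose, the force and the opening at its end, in the units of the state.
- ctrl.sense(): the state, without advancing time (a new reading comes with each control period).
- ctrl.capture(name): name is "scene" or "top"; returns (picture, depth): 480x640x3 uint8, red, green, blue; 480x640 float32, m along the optical axis (not along the pixel's ray), 0 where there is no reading.
- ctrl.camera_model(name): a dict with "fovy" (degrees; the focal length in pixels is half the picture's height over the tangent of half this angle, whatever the lens; pixels are square), "cx", "cy" (the principal point, pixels), "rvec" (rotation vector, rad) and "tvec" (3), from world to camera coordinates, as OpenCV has them. Camera axes: x right, y down, z forward; pixel columns grow to the right and rows downward; lengths in m; the calibration is good to about 2 mm. A picture is of the moment at which its call begins. camera_model takes no time and is no camera call.
- ctrl.sign_off(): hands the job in, once; it reports no verdict.
The state is a dict: "t": time; "q": joint angles; "joint_velocities": joint speeds; "effort": joint torques, N m; "tcp_pos": TCP position; "orientation": TCP orientation; "force": force on the tool from outside, world axes, zero at the start; "ft_torque": the same for the moment, N m; "opening": opening from 0.0 (shut) to 1.0 (fully open).
Only numpy, scipy, OpenCV 4.12 (cv2) and the standard library are available. Lean on these libraries where they do the work, as an engineer would, in place of code of your own. Each camera call takes 0.05 s, during which the arm holds its last target.

## Working session

There is one attempt and no reset: what is moved stays moved. The work goes in short steps, Python scripts to look and compute and a tool call to move; the robot and the scene stay as the last step left them, time stands still between calls to the robot, and variables do not carry over. Pictures are saved under pics/ and viewed, and the job is handed in when it is done.

Besides the shell and the picture viewer there is one more tool, called after "Emit:" by a JSON object that holds its "op" and its "data", one argument or row to a line. drive_tool: Moves the arm, as the interface text tells. Its arguments: {"type":"object","properties":{"motion":{"type":"array","items":{"type":"object","properties":{"delta_pos":{"type":"array","items":{"type":"number"}},"spin":{"type":"number"},"gripper":{"type":"number"}}}},"grip_force":{"type":"number"}},"required":["motion"]}

```bash
ls; mkdir -p pics; python3 - <<'E'
from bench import ctrl
import cv2, numpy as np
print(ctrl.sense()); print(ctrl.grasp_offset)
for n in("scene","top"):
    p,d=ctrl.capture(n); np.savez(f"{n}0.npz",p=p,d=d); cv2.imwrite(f"pics/{n}0.png",p[:,:,::-1]); print(n,ctrl.camera_model(n))
E
```

```text
pics
{'t': 0.0, 'q': array([-0.09917258,  0.3339059 ,  0.03987396,  1.46629629, -0.01339191,
        1.34330022, -0.05848505]), 'joint_velocities': array([-9.33840904e-04, -1.34413990e-03,  1.00805123e-03, -1.62039222e-04,
        8.57470989e-05, -1.37563872e-03,  1.50241551e-03]), 'effort': array([ 4.63630895e-04, -6.58554840e+01,  1.36586554e+00, -4.05554795e+01,
        1.68904377e-02,  1.27170872e-02, -1.99809978e-05]), 'tcp_pos': array([ 6.49650862e-01, -4.17550662e-05,  3.03012166e-01]), 'orientation': array([-3.06900655,  1.56915245, -3.06903489]), 'force': array([0.37709879, 0.24760586, 0.07572277]), 'ft_torque': array([-0.02176087,  0.01934925,  0.01234814]), 'opening': 1.0014186483405565}
0.0539
scene {'fovy': 42.757832589215184, 'cx': 317.5039628761539, 'cy': 234.10337974985447, 'rvec': array([ 1.99881436, -0.70163163,  0.40186247]), 'tvec': array([-0.34180871,  0.30533604,  0.96146747])}
top {'fovy': 52.09149431418801, 'cx': 325.77728438710307, 'cy': 237.27190454672473, 'rvec': array([ 2.13847683, -2.1890292 ,  0.08922919]), 'tvec': array([0.16887052, 0.57270168, 1.25805399])}
```

View pics/scene0.png

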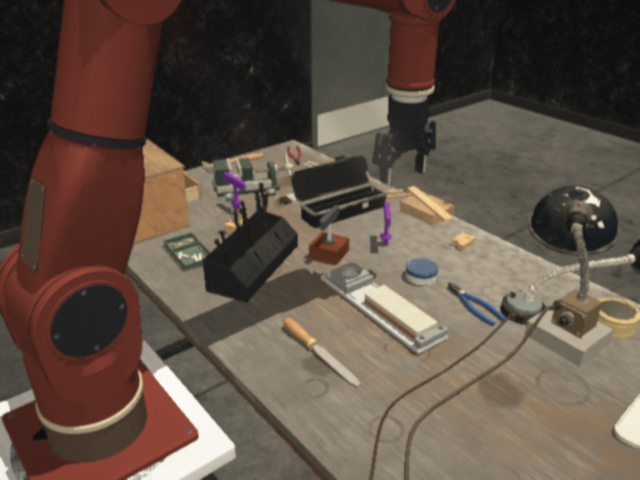

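View pics/top0.png

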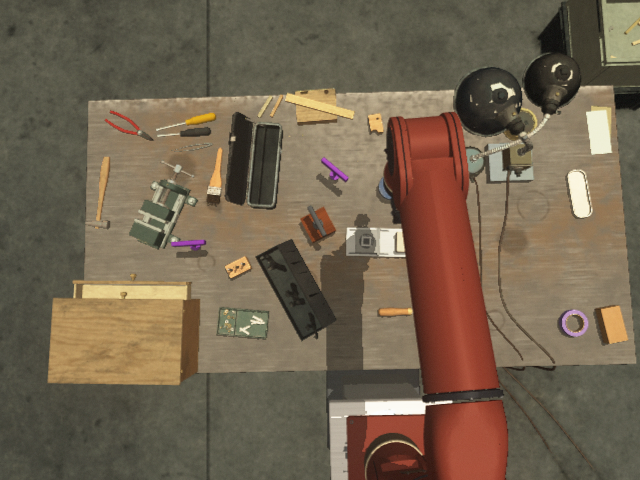

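Candidates for the T-key: the steel/grey key in the brown stand (scene (330,228), top (318,222)), a purple look-alike (scene (387,222), top (333,169)), and a purple one (scene (235,185), top (188,243)). The grey one in the wooden stand fits the description, so I'll check it in a close crop.

```bash
cat > h.py <<'E'
import numpy as np, cv2
from bench import ctrl
def cam(n):
    m=ctrl.camera_model(n); f=240/np.tan(np.radians(m['fovy'])/2)
    R=cv2.Rodrigues(np.array(m['rvec']))[0]; return f,m['cx'],m['cy'],R,np.array(m['tvec'])
def pt(n,u,v,z):  # ray onto plane z
    f,cx,cy,R,t=cam(n); d=R.T@np.array([(u-cx)/f,(v-cy)/f,1]); c=-R.T@t
    return c+d*(z-c[2])/d[2]
def ptd(n,u,v,depth):
    f,cx,cy,R,t=cam(n); return R.T@(np.array([(u-cx)/f*depth,(v-cy)/f*depth,depth])-t)
def proj(n,P):
    f,cx,cy,R,t=cam(n); q=R@np.array(P)+t; return f*q[0]/q[2]+cx,f*q[1]/q[2]+cy
def cloud(n,d):
    f,cx,cy,R,t=cam(n); v,u=np.mgrid[:480,:640]
    P=np.stack([(u-cx)/f*d,(v-cy)/f*d,d],-1)-t
    W=P@R; W[d==0]=np.nan; return W
E
python3 - <<'E'
import numpy as np,cv2
a=np.load("top0.npz")['p'][190:280,280:420,::-1]; b=np.load("scene0.npz")['p'][190:360,290:460,::-1]
a=cv2.resize(a,None,fx=5.5,fy=5.5,interpolation=cv2.INTER_CUBIC); b=cv2.resize(b,None,fx=3.5,fy=3.5,interpolation=cv2.INTER_CUBIC)
cv2.imwrite("pics/ct.png",a);cv2.imwrite("pics/cs.png",b)
from h import *
for n in("top","scene"):
    W=cloud(n,np.load(n+"0.npz")['d'])
    for u,v in ([(318,222),(305,235),(367,240),(387,240)] if n=="top" else [(330,215),(325,248),(350,272),(395,310)]): print(n,u,v,W[v,u].round(4))
E
```

```text
top 318 222 [0.6071 0.1727 0.1079]
top 305 235 [0.5867 0.2114 0.0015]
top 367 240 [0.5679 0.0469 0.0168]
top 387 240 [ 0.5672 -0.0066  0.01  ]
scene 330 215 [0.6068 0.1679 0.1065]
scene 325 248 [0.5854 0.1587 0.0341]
scene 350 272 [0.5715 0.058  0.0275]
scene 395 310 [ 0.5422 -0.1047  0.037 ]
```

View pics/ct.png

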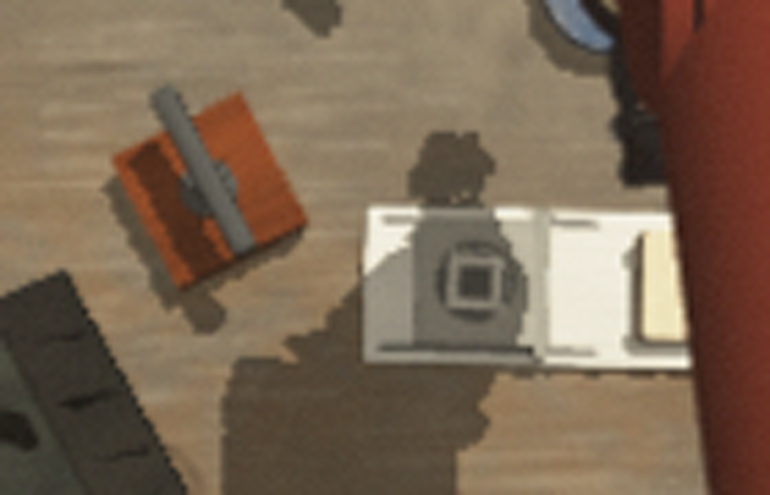

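View pics/cs.png

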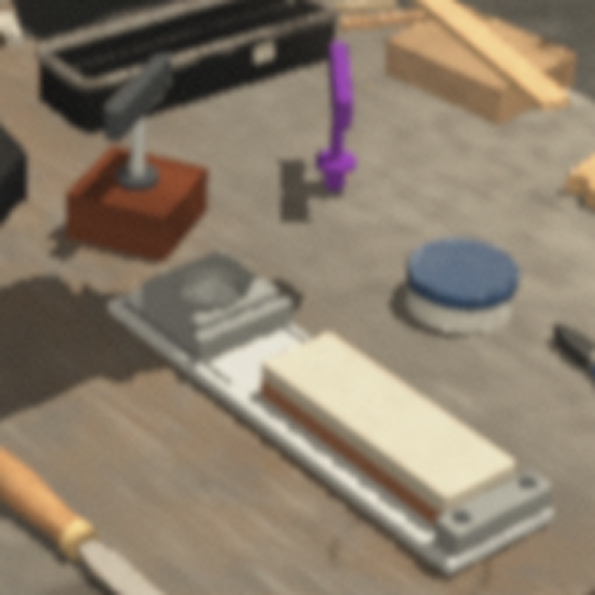

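The crops show the steel key in the brown stand (scene (330,228)). The socket is at top crop (473,282), i.e. top (366,241). The stone lies near the fixed cheek. Next I'll measure.

```bash
python3 - <<'E'
from h import *
def rect(P,s=1e4):
    (c,(w,h),a)=cv2.minAreaRect((P[:,:2]*s).astype(np.float32)); return np.array(c)/s,w/s,h/s,a
def pca(P):
    m=P.mean(0); w,v=np.linalg.eigh(np.cov((P-m).T)); v=v[:,-1]; t=(P-m)@v; return m,v,np.degrees(np.arctan2(v[1],v[0])),t.min(),t.max()
for n in("top","scene"):
    D=np.load(n+"0.npz"); p=D['p'].astype(int); W=cloud(n,D['d'])
    near=(abs(W[...,0]-.607)<.08)&(abs(W[...,1]-.17)<.08)
    m=near&(W[...,2]>.095)&(W[...,2]<.125)
    P=W[m]; print(n,'handle',len(P),np.median(P[:,2]),rect(P),pca(P[:,:2]))
    hsv=cv2.cvtColor(D['p'],cv2.COLOR_RGB2HSV)
    br=near&(hsv[...,1]>140)&((hsv[...,0]<15))
    m2=br&(abs(W[...,2]-.034)<.007); P=W[m2]; print(n,'stand',len(P),np.median(P[:,2]),rect(P))
    nh=(abs(W[...,0]-.56)<.06)&(W[...,1]<.10)&(W[...,1]>-.26)
    for lo,hi,l in((.029,.043,'z.036ish'),(.006,.018,'base')):
        P=W[nh&(W[...,2]>lo)&(W[...,2]<hi)]; print(n,l,len(P),np.nanmedian(P[:,2]) , rect(P))
E
```

```text
top handle 168 0.1069670636030155 (array([0.61114004, 0.17691925]), 0.08426463623046875, 0.012083452606201172, 26.74323081970215) (array([0.61034153, 0.17679779]), array([-0.89226539, -0.45151132]), np.float64(-153.15930965196605), np.float64(-0.042901299873866754), np.float64(0.041363351217283476))
top stand 503 0.03406796686434784 (array([0.61136089, 0.17653982]), 0.06980906372070313, 0.06900370483398438, 26.558792114257812)
top z.036ish 588 0.03574865520527529 (array([0.56322524, 0.01895816]), 0.06793555908203125, 0.1264422119140625, 4.44875955581665)
top base 1008 0.012148976527309206 (array([ 0.56050239, -0.07743132]), 0.3546998046875, 0.11901552734375, 89.85708618164062)
scene handle 171 0.10500492182284936 (array([0.60973184, 0.17514961]), 0.08614606323242187, 0.014981051635742187, 27.232847213745117) (array([0.60593096, 0.17090409]), array([-0.89864319, -0.43868032]), np.float64(-153.98028926353518), np.float64(-0.04821618161718109), np.float64(0.037736812035075146))
scene stand 432 0.03296474002810841 (array([0.61033911, 0.17433241]), 0.07623973999023438, 0.07236748046875, 27.983074188232422)
scene z.036ish 2120 0.03541867219447385 (array([ 0.55684458, -0.05885045]), 0.2791672119140625, 0.06830557250976563, 87.10226440429688)
scene base 1409 0.011211835111679492 (array([ 0.56483906, -0.07889772]), 0.3559591064453125, 0.11848936767578125, 88.4576416015625)
```

```bash
python3 - <<'E'
from h import *
D=np.load("top0.npz"); g=cv2.cvtColor(D['p'],cv2.COLOR_RGB2GRAY)
x0,y0,S=350,225,16
c=cv2.resize(g[y0:y0+32,x0:x0+36],None,fx=S,fy=S,interpolation=cv2.INTER_CUBIC)
print(g[230:252,356:378])
cv2.imwrite("pics/sock.png",cv2.convertScaleAbs(c,alpha=1.6))
cheek=None
d=D['d'];W=cloud("top",d); print((W[230:252:2,356:378:2,2]*1000).round())
D2=np.load("scene0.npz");c2=D2['p'][245:305,310:390,::-1]
cv2.imwrite("pics/cheek_s.png",cv2.resize(c2,None,fx=9,fy=9,interpolation=cv2.INTER_CUBIC))
W2=cloud("scene",D2['d']); 
# cheek top plane points
m=(abs(W2[...,0]-.566)<.045)&(W2[...,1]>-.01)&(W2[...,1]<.1)&(abs(W2[...,2]-.0355)<.004)
P=W2[m]; r=cv2.minAreaRect((P[:,:2]*1e4).astype(np.float32)); print('scene cheek',len(P),r)
m=(abs(W[...,0]-.566)<.05)&(W[...,1]>-.01)&(W[...,1]<.1)&(abs(W[...,2]-.036)<.005)
P=W[m]; r=cv2.minAreaRect((P[:,:2]*1e4).astype(np.float32)); print('top cheek',len(P),r)
# stone top (scene) z=.037
hs=cv2.cvtColor(D2['p'],cv2.COLOR_RGB2HSV)
m=(W2[...,1]<-.02)&(W2[...,1]>-.22)&(abs(W2[...,0]-.56)<.06)&(abs(W2[...,2]-.036)<.006)&(hs[...,1]>35)&(hs[...,0]>15)
P=W2[m]; r=cv2.minAreaRect((P[:,:2]*1e4).astype(np.float32)); print('stone',len(P),r)
for (u,v) in [(111,300),(450,568),(552,505)]:
  print(pt("scene",290+u/3.5,190+v/3.5,.0))
# base: top view
for uv in [(365,207),(365,362)]: print('base corner',pt("top",280+uv[0]/5.5-.4,190+uv[1]/5.5-.4,.012))
for uv in [(474,282)]: print('sock',pt("top",280+uv[0]/5.5-.4,190+uv[1]/5.5-.4,.032))
for u in (412,537,548): print('cheek edge',pt("top",280+u/5.5-.4,190+282/5.5-.4,.036))
E
```

```text
[[118 107 105 104 107 101 104 104 106 107 104 105 105 104 103 166 183 183
  182 184 181 169]
 [108 106 105 106 105 103 104 105 106 107 103 105 104 103 105 167 184 185
  184 183 182 172]
 [106 105 108 107 106 108 104 104 103 104 105 102 105 105 105 153 177 184
  185 185 185 174]
 [103 107 106 107 107 104 104 101  95  95  92  96  99 103 105 103 155 183
  186 187 187 176]
 [104 106 106 105 107 105  98  81  80  73  71  78  77  86  95 103 104 166
  183 186 185 179]
 [104 107 105 105 103  93 102  85  93  88  80  91  95  87  80  91 100 167
  179 185 184 178]
 [102 105 104 104  92  86 115 112 108 110  99  94  93 105 101  89  89 150
  179 182 183 178]
 [103 108 105 100  83  88 126 123 125 124 125 127 126 132 137 114  83  96
  152 179 184 178]
 [105 107 107 100  72  96 126 105  87  86  84  91  92 103 128 119  84  88
  100 164 184 178]
 [105 106 103  78  63  93 123  94  63  62  59  61  64  97 132  88  88  84
   99 154 180 178]
 [104 105 105  81  64  95 126  90  64  62  59  62  61  98 133  89  80  78
   99 104 168 176]
 [107 108 103  77  62 102 118  82  61  61  62  61  63 101 130  88  90  82
   
[... 1478 characters left out ...]
89 ((5628.79443359375, 468.453369140625), (681.7159423828125, 653.4251708984375), 83.05516052246094)
top cheek 394 ((5628.724609375, 481.7288818359375), (629.2606201171875, 655.78173828125), 88.11238098144531)
stone 1437 ((5556.38916015625, -1037.94091796875), (1555.6435546875, 561.1658935546875), 87.40802001953125)
[0.54198259 0.11655373 0.        ]
[ 0.52220173 -0.188379    0.        ]
[ 0.60271692 -0.1874776   0.        ]
base corner [0.60372397 0.10138776 0.012     ]
base corner [0.52867844 0.10338139 0.012     ]
sock [0.56426393 0.05119013 0.032     ]
cheek edge [0.5646131  0.08076575 0.036     ]
cheek edge [0.56319222 0.02170214 0.036     ]
cheek edge [0.56306729 0.01650889 0.036     ]
```

View pics/sock.png

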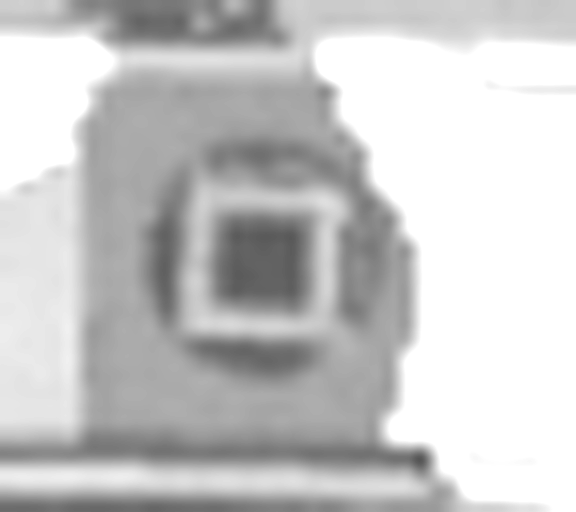

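View pics/cheek_s.png

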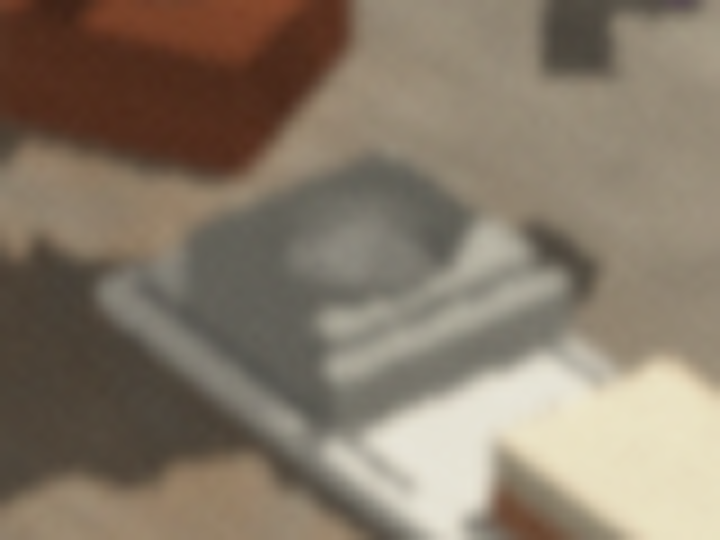

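```bash
cat >> h.py <<'E'
from scipy.spatial.transform import Rotation as Ro
def tool():
    s=ctrl.sense(); R=Ro.from_euler('xyz',s['orientation']).as_matrix(); return s,np.array(s['tcp_pos']),R
def plan(target,jaw):  # target TCP world, jaw dir deg of tool z
    s,p,R=tool(); print('tcp',p.round(4),'x',R[:,0].round(3),'y',R[:,1].round(3),'z',R[:,2].round(3),'q',s['q'].round(2))
    print('delta tool',(R.T@(np.array(target)-p)).round(4))
    zang=np.degrees(np.arctan2(R[1,2],R[0,2])); a=(jaw-zang+90)%180-90
    print('jaw now',zang.round(2),'need world yaw change deg',a.round(2),'spin(rad, tool x down => negative)',np.radians(-a).round(4))
E
python3 - <<'E'
from h import *
plan([.6107,.1765,.26],116.7)
for n in("top","scene"):
    W=cloud(n,np.load(n+"0.npz")['d']); r=np.hypot(W[...,0]-.611,W[...,1]-.1765)
    for lo,hi in((.045,.06),(.06,.08),(.08,.1),(.1,.12),(.12,.16)):
        m=(r>lo)&(r<hi); print(n,lo,hi,np.nanmax(W[m][:,2]).round(3),W[m][np.nanargmax(W[m][:,2])].round(3))
D=np.load("top0.npz"); g=cv2.cvtColor(D['p'],cv2.COLOR_RGB2GRAY)
c=cv2.GaussianBlur(cv2.resize(g[225:257,350:386],None,fx=16,fy=16,interpolation=cv2.INTER_CUBIC),(0,0),3)
_,b=cv2.threshold(c,85,255,1); n,l,st,ce=cv2.connectedComponentsWithStats(b)
i=l[256+8,264]; print(st[i]); cs,_=cv2.findContours((l==i).astype(np.uint8),0,1); r=cv2.minAreaRect(cs[0]); print('hole',r,350+(r[0][0]+.5)/16-.5,225+(r[0][1]+.5)/16-.5)
uv=(350+(r[0][0]+.5)/16-.5,225+(r[0][1]+.5)/16-.5); print(pt("top",*uv,.032),pt("top",366,241,.032), pt("top",366,242,.032)-pt("top",366,241,.032))
E
```

```text
tcp [ 6.497e-01 -1.000e-04  3.031e-01] x [-0.001 -0.    -1.   ] y [ 0.  1. -0.] z [ 1.    -0.    -0.001] q [-0.1   0.33  0.04  1.47 -0.01  1.34 -0.06]
delta tool [ 0.0432  0.1766 -0.0389]
jaw now -0.01 need world yaw change deg -63.29 spin(rad, tool x down => negative) 1.1047
top 0.045 0.06 0.038 [0.625 0.222 0.038]
top 0.06 0.08 0.038 [0.573 0.246 0.038]
top 0.08 0.1 0.063 [0.564 0.264 0.063]
top 0.1 0.12 0.078 [0.535 0.268 0.078]
top 0.12 0.16 0.653 [0.587 0.018 0.653]
scene 0.045 0.06 0.035 [0.565 0.183 0.035]
scene 0.06 0.08 0.04 [0.562 0.239 0.04 ]
scene 0.08 0.1 0.057 [0.559 0.262 0.057]
scene 0.1 0.12 0.074 [0.531 0.264 0.074]
scene 0.12 0.16 0.555 [0.601 0.034 0.555]
[ 215  216   93   93 7757]
hole ((261.7034606933594, 260.55865478515625), (93.17703247070312, 90.02130889892578), 4.763641834259033) 365.88771629333496 240.81616592407227
[0.5644055  0.05090953 0.032     ] [0.56391676 0.05063152 0.032     ] [-2.61966577e-03  8.00025856e-05  0.00000000e+00]
```

Emit:
{"op": "drive_tool", "data": {
  "motion": [
    {"delta_pos":[0.0108,0.0442,-0.0097],"spin":0,"gripper":0.085},
    {"delta_pos":[0.0108,0.0442,-0.0097],"spin":0,"gripper":0.085},
    {"delta_pos":[0.0108,0.0442,-0.0097],"spin":0,"gripper":0.085},
    {"delta_pos":[0.0108,0.044,-0.0098],"spin":0,"gripper":0.085},
    {"delta_pos":[0,0,0],"spin":0.158,"gripper":0.06},
    {"delta_pos":[0,0,0],"spin":0.158,"gripper":0.06},
    {"delta_pos":[0,0,0],"spin":0.158,"gripper":0.06},
    {"delta_pos":[0,0,0],"spin":0.158,"gripper":0.06},
    {"delta_pos":[0,0,0],"spin":0.158,"gripper":0.06},
    {"delta_pos":[0,0,0],"spin":0.158,"gripper":0.06},
    {"delta_pos":[0,0,0],"spin":0.157,"gripper":0.06},
    {"delta_pos":[0,0,0],"spin":0,"gripper":0.06}
  ]
}}

```text
t: 1.6
tcp_pos: [0.6109, 0.1766, 0.2603]
orientation: [-1.541, 1.57, -2.645]
force: [-0.1, 0.5, 0.3]
opening: 0.704
```

```bash
python3 - <<'E'
from h import *
plan([.6107,.1765,.1495],116.7)
for n in("scene","top"):
    p,d=ctrl.capture(n); np.savez(f"{n}1.npz",p=p,d=d); cv2.imwrite(f"pics/{n}1.png",p[:,:,::-1])
cv2.imwrite("pics/s1c.png",cv2.resize(p[180:300,270:470,::-1],None,fx=4,fy=4,interpolation=cv2.INTER_CUBIC))
E
```

```text
tcp [0.6109 0.1766 0.2603] x [-0.001 -0.    -1.   ] y [ 0.893  0.45  -0.001] z [ 0.45  -0.893  0.   ] q [-0.44  0.33  0.11  1.56 -0.04  1.25 -1.43]
delta tool [ 0.1108 -0.0002  0.    ]
jaw now -63.25 need world yaw change deg -0.05 spin(rad, tool x down => negative) 0.0008
```

View pics/scene1.png

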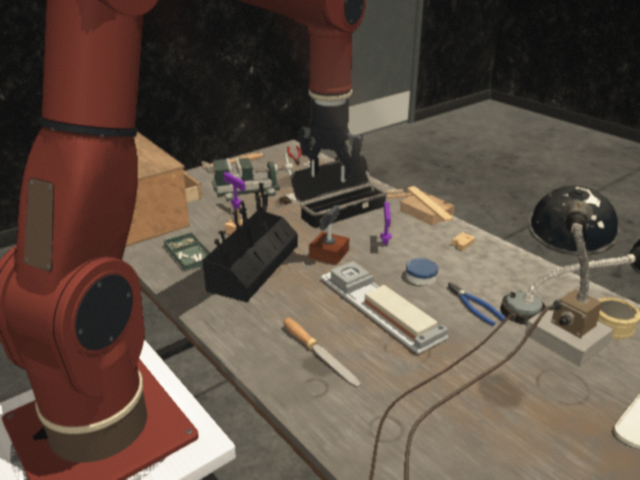

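View pics/s1c.png

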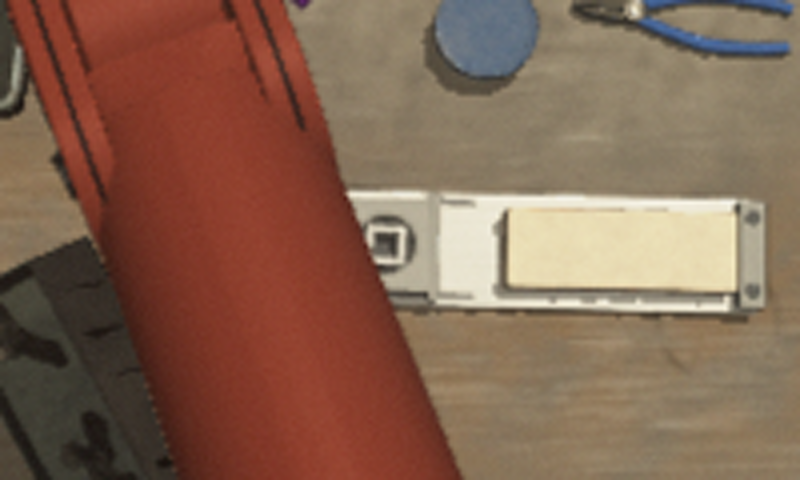

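The top crop shows the socket at crop (388,243), i.e. top (367,241). The stone lies against the fixed cheek and the holder is fully visible. Next I'll measure the holder's axis, the stone and the socket's turn.

```bash
python3 - <<'E'
from h import *
D=np.load("top1.npz"); g=cv2.cvtColor(D['p'],cv2.COLOR_RGB2GRAY); hs=cv2.cvtColor(D['p'],cv2.COLOR_RGB2HSV)
# holder base long edges: white mask columns 382..455
top=[];bot=[]
for u in range(382,452):
    col=g[215:268,u].astype(float); m=np.where(col>150)[0]+215
    top.append((u,m.min())); bot.append((u,m.max()))
for nm,l in(('top',top),('bot',bot)):
    v,_,x,y=None,None,None,None
    f=cv2.fitLine(np.array(l,np.float32),cv2.DIST_HUBER,0,.01,.01).ravel(); 
    P=[pt("top",u,f[3]+(u-f[2])*f[1]/f[0],.012) for u in(382,452)]; d=P[1]-P[0]; print(nm,P[0].round(4),P[1].round(4),'holder -y dir deg',np.degrees(np.arctan2(d[1],d[0])).round(2))
# stone
m=((hs[...,1]>45)&(hs[...,0]>15)&(hs[...,0]<35)&(g>170)).astype(np.uint8); m[:215]=0;m[270:]=0;m[:,:380]=0;m[:,470:]=0
cs,_=cv2.findContours(m,0,1); c=max(cs,key=cv2.contourArea); r=cv2.minAreaRect(c); b=cv2.boxPoints(r); W=np.array([pt("top",*q,.037) for q in b]); print('stone',r,W.round(4).tolist(),W.mean(0).round(4))
# socket hole
S=16;x0,y0=355,228
cc=cv2.GaussianBlur(cv2.resize(g[y0:y0+28,x0:x0+30],None,fx=S,fy=S,interpolation=cv2.INTER_CUBIC),(0,0),3)
cv2.imwrite("pics/sock1.png",cc)
print(g[232:252,358:378])
E
```

```text
top [0.5995 0.0058 0.012 ] [ 0.5913 -0.1792  0.012 ] holder -y dir deg -92.53
bot [0.5258 0.0082 0.012 ] [ 0.5173 -0.1757  0.012 ] holder -y dir deg -92.65
stone ((425.0082702636719, 241.65499877929688), (56.460182189941406, 19.82771110534668), 1.3639276027679443) [[0.5358, -0.0273, 0.037], [0.5875, -0.0305, 0.037], [0.5804, -0.1766, 0.037], [0.5289, -0.1729, 0.037]] [ 0.5581 -0.1018  0.037 ]
[[ 97 164 178 177 176 174 171 173 173 174 177 177 175 176 176 176 176 176
  177 165]
 [ 91 162 179 177 171 163 151 148 147 148 156 165 170 174 176 177 179 176
  179 167]
 [ 59 146 175 169 150 108  85  72  70  77  81 102 139 166 174 177 177 177
  177 168]
 [ 62  93 151 137 127 101 102 100  87  90  95  93  91 136 162 173 175 177
  176 170]
 [ 63  59 111 102 182 176 168 169 151 141 142 153 152 116 128 165 175 177
  175 168]
 [ 62  58  67 115 204 202 200 201 204 207 202 214 227 170  99 151 173 174
  173 168]
 [ 66  62  69 134 207 148  92  90  91 104  93 125 211 166  87 120 166 177
  176 169]
 [ 64  65  61 133 210 144  68  61  59  57  61 123 212 142  80  92 158 177
  176 169]
 [ 68  65  64 113 200 15
[... 296 characters left out ...]
 164 175
  175 171]
 [ 71  69  66  62  59 146 182 175 170 170 145 177 199 124  92 151 175 177
  177 171]
 [ 72  68  67  65  61 113 194 212 213 214 202 202 195 137 129 168 178 178
  178 171]
 [ 74  69  69  67  62  58  67  70  96 103 102 116 136 150 169 176 178 178
  178 172]
 [ 73  67  68  68  66  60  57  67  69  76  81 122 153 173 178 178 177 178
  178 170]
 [ 72  68  69  66  63  61  72 114 124 139 144 169 176 176 175 179 176 179
  179 173]
 [ 73  70  70  71  69  64  59 145 174 177 176 178 179 177 178 176 177 177
  179 173]
 [ 73  70  68  68  65  64  61  94 157 177 178 177 178 176 176 175 176 176
  178 172]
 [ 72  74  73  70  69  69  63  59 141 166 173 170 174 172 174 177 175 177
  174 172]]
```

View pics/sock1.png

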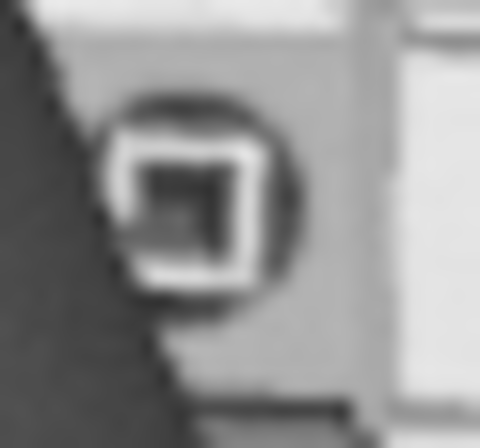

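Emit:
{"op": "drive_tool", "data": {
  "motion": [
    {"delta_pos":[0.04,0,0],"spin":0,"gripper":0.06},
    {"delta_pos":[0.04,0,0],"spin":0,"gripper":0.06},
    {"delta_pos":[0.031,0,0],"spin":0,"gripper":0.06},
    {"delta_pos":[0,0,0],"spin":0,"gripper":0.03},
    {"delta_pos":[0,0,0],"spin":0,"gripper":0.0},
    {"delta_pos":[0,0,0],"spin":0,"gripper":0.0},
    {"delta_pos":[0,0,0],"spin":0,"gripper":0.0},
    {"delta_pos":[0,0,0],"spin":0,"gripper":0.0},
    {"delta_pos":[0,0,0],"spin":0,"gripper":0.0}
  ],
  "grip_force": 60
}}

```text
t: 2.82
tcp_pos: [0.612, 0.177, 0.1517]
orientation: [1.512, 1.568, 0.407]
force: [-0.1, 1.2, 6.7]
opening: 0.132
```

```bash
python3 - <<'E'
from h import *
s,p,R=tool();print(p.round(4),R[:,2].round(3),s['force'].round(2),s['ft_torque'].round(3),s['opening'])
p,d=ctrl.capture("scene"); cv2.imwrite("pics/s2.png",cv2.resize(p[130:280,270:420,::-1],None,fx=4,fy=4,interpolation=cv2.INTER_CUBIC))
E
```

```text
[0.612  0.177  0.1517] [ 0.449 -0.893  0.   ] [-0.07  1.23  6.74] [0.075 0.127 0.06 ] 0.1324717228810533
```

View pics/s2.png

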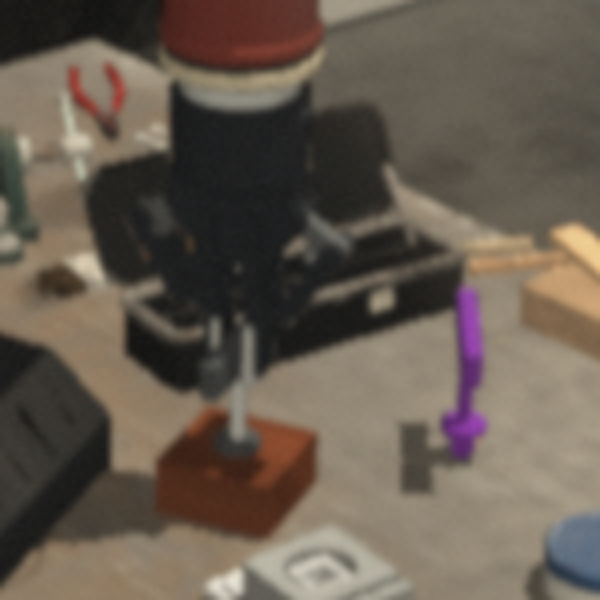

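Emit:
{"op": "drive_tool", "data": {
  "motion": [
    {"delta_pos":[-0.02,0,0],"spin":0,"gripper":0.0},
    {"delta_pos":[-0.03,0,0],"spin":0,"gripper":0.0},
    {"delta_pos":[-0.03,0,0],"spin":0,"gripper":0.0},
    {"delta_pos":[0,0,0],"spin":0,"gripper":0.0},
    {"delta_pos":[0,0,0],"spin":0,"gripper":0.0}
  ]
}}

```text
t: 3.5
tcp_pos: [0.6107, 0.1765, 0.2295]
orientation: [-1.761, 1.57, -2.866]
force: [-0.6, 0.0, -2.1]
opening: 0.128
```

```bash
python3 - <<'E'
from h import *
s,p,R=tool();print(p.round(4),R.round(4),s['force'].round(2),s['ft_torque'].round(3),s['opening'])
p,d=ctrl.capture("scene"); np.savez("scene3.npz",p=p,d=d);cv2.imwrite("pics/s3.png",cv2.resize(p[130:280,270:420,::-1],None,fx=4,fy=4,interpolation=cv2.INTER_CUBIC))
p,d=ctrl.capture("top"); np.savez("top3.npz",p=p,d=d);cv2.imwrite("pics/t3.png",cv2.resize(p[160:280,270:390,::-1],None,fx=5,fy=5,interpolation=cv2.INTER_CUBIC))
E
```

```text
[0.6107 0.1765 0.2295] [[-6.000e-04  8.934e-01  4.492e-01]
 [-2.000e-04  4.492e-01 -8.934e-01]
 [-1.000e+00 -6.000e-04 -1.000e-04]] [-0.57  0.05 -2.12] [ 0.026 -0.027 -0.01 ] 0.1278256356478904
```

View pics/s3.png

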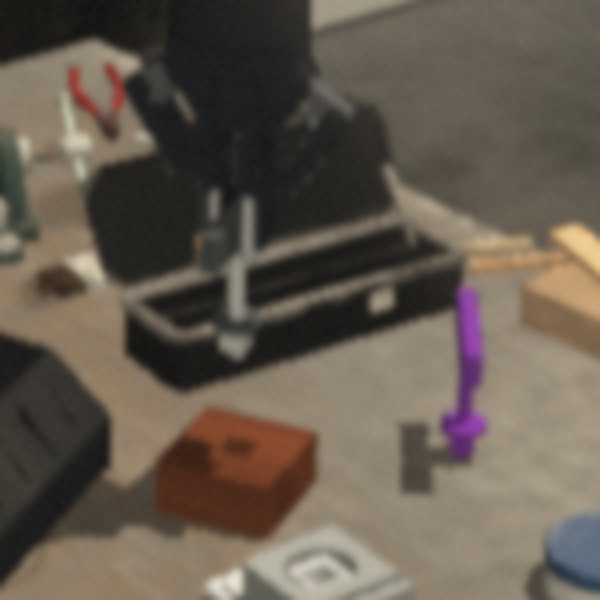

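View pics/t3.png

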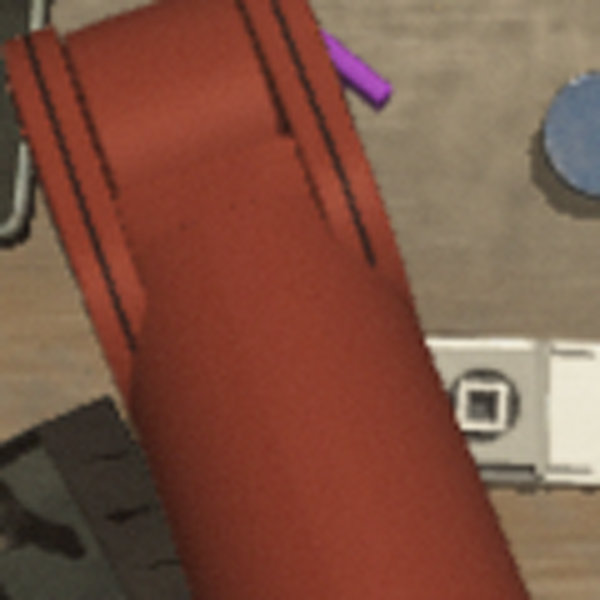

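```bash
python3 - <<'E'
from h import *
s,p,R=tool()
for dz in (-.0539,-.09,-.1094-.006,-.1154-.0175): 
    u,v=proj("scene",[p[0],p[1],p[2]+dz]); print(dz,((u-270+.5)*4,(v-130+.5)*4))
u,v=270+237/4-.4,130+446/4-.4
print('hole',pt("scene",u,v,.034))
D=np.load("scene3.npz")['p']; 
g=cv2.cvtColor(D,cv2.COLOR_RGB2GRAY)
for r in range(184,222,2): print(r,g[r,322:340])
hs=cv2.cvtColor(D,cv2.COLOR_RGB2HSV); m=(g<40); print(g[234:248,318:342])
# socket from scene
S=g[255:290,320:370]; cv2.imwrite("pics/ss.png",cv2.resize(S,None,fx=12,fy=12,interpolation=cv2.INTER_CUBIC))
E
```

```text
-0.0539 (np.float64(238.00972233692164), np.float64(222.71909122388547))
-0.09 (np.float64(237.5900818120117), np.float64(282.55406178153385))
-0.1154 (np.float64(237.3015084366391), np.float64(323.7006584379245))
-0.13290000000000002 (np.float64(237.10580871286334), np.float64(351.6047489992063))
hole [0.61142063 0.17672388 0.034     ]
184 [ 79  89  72  52  48  50  50  56  88 120 119  87  48  33  30  27  28  32]
186 [ 58  60  56  56  50  49  47  58  91 121 121  85  49  33  29  29  31  32]
188 [ 78  82  78  70  58  49  47  60  92 121 119  87  50  32  29  33  38  41]
190 [ 63  66  66  61  56  50  48  60  94 124 120  88  51  38  45  59  73  83]
192 [ 55  58  58  57  55  49  56  72 100 122 123 101  82  84 102 119 126 128]
194 [ 55  57  58  56  63  79 103 119 116 122 123 118 117 120 119 114 104  94]
196 [ 59  59  65  78  98 115 136 141 132 112  92  78  71  61  55  46  38  32]
198 [ 82  73  74  84  95 118 139 143 125  81  42  32  28  27  27  27  26  28]
200 [ 54  42  38  38  67 109 136 141 123  77  37  29  31  30  35  38  39  41]
202 [ 24  25  28  34  67 109 137 142 124  80  45  38  38  3
[... 1399 characters left out ...]
44  45  52  61  74  77  73  64  57  56  56  54  57  62  72  80  88
   89  91  91  90  90  90]
 [ 40  42  43  47  58  71  74  73  65  58  56  56  56  57  64  75  84  88
   90  90  90  89  91  91]
 [ 39  40  41  47  59  74  78  76  71  67  65  63  63  65  71  79  85  87
   86  87  88  90  89  89]
 [ 40  42  42  47  59  68  77  77  77  76  76  73  71  72  77  82  86  85
   87  86  86  88  89  90]
 [ 41  39  40  44  53  62  70  75  79  79  79  79  78  78  80  82  82  82
   83  84  86  86  85  81]
 [ 42  42  43  43  49  57  65  74  77  79  77  80  78  80  80  83  82  80
   81  81  83  81  80  76]
 [ 48  45  44  43  48  58  68  75  76  80  77  77  77  78  79  79  80  81
   80  81  81  78  71  64]]
```

View pics/ss.png

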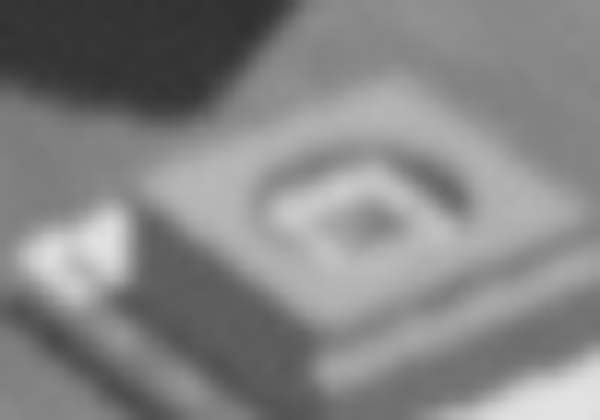

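```bash
python3 - <<'E'
from h import *
print(pt("scene",349.1,272.7,.032))
D=np.load("top3.npz")['p']; g=cv2.cvtColor(D,cv2.COLOR_RGB2GRAY)
S=16;x0,y0=350,225
c=cv2.resize(g[y0:y0+32,x0:x0+40],None,fx=S,fy=S,interpolation=cv2.INTER_CUBIC)
c=cv2.GaussianBlur(c,(0,0),4); b=(c>190).astype(np.uint8)
n,l,st,ce=cv2.connectedComponentsWithStats(b)
for i in range(1,n): print(st[i],ce[i])
b2=(c<120).astype(np.uint8); n,l,st,ce=cv2.connectedComponentsWithStats(b2)
for i in range(1,n):
  if st[i][4]<15000:
    cs,_=cv2.findContours((l==i).astype(np.uint8),0,1); r=cv2.minAreaRect(cs[0]); u,v=x0+(r[0][0]+.5)/S-.5,y0+(r[0][1]+.5)/S-.5; print('dark',st[i],r,u,v,pt("top",u,v,.032))
cv2.imwrite("pics/sock3.png",c)
E
```

```text
[0.56375579 0.05217779 0.032     ]
[   89    46   339    36 10706] [264.37119372  63.09835606]
[  470    55   170   450 64008] [560.27615298 279.10903325]
[ 189  186  152  146 6460] [264.96934985 261.37105263]
dark [474   0   6   3  15] ((476.5, 1.0), (2.0, 5.0), 90.0) 379.3125 224.59375 [0.60618855 0.01451309 0.032     ]
dark [564   0   9  11  81] ((568.0, 5.0), (10.0, 8.0), 90.0) 385.03125 224.84375 [ 6.05162016e-01 -4.04536880e-04  3.20000000e-02]
dark [ 204  141  180  184 7780] ((313.8661804199219, 210.9342041015625), (225.40301513671875, 99.12041473388672), 46.94808578491211) 369.1478862762451 237.71463775634766 [0.57233226 0.04215787 0.032     ]
dark [ 220  212   92   94 7511] ((264.6045837402344, 258.0486145019531), (91.23084259033203, 92.13951873779297), 1.7357046604156494) 366.06903648376465 240.65928840637207 [0.56480522 0.05042428 0.032     ]
```

View pics/sock3.png

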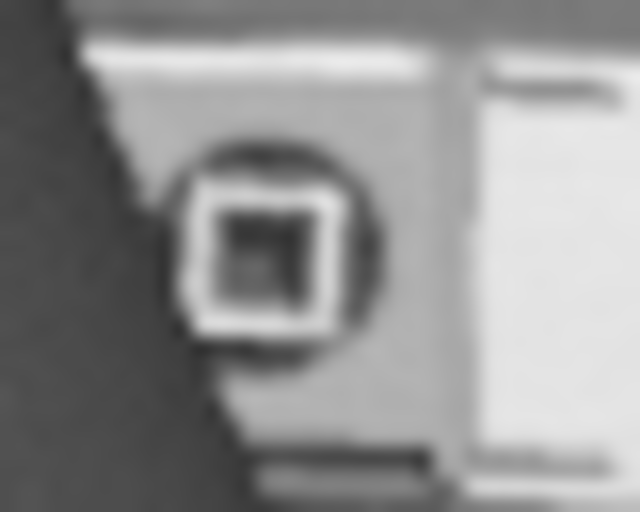

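Emit:
{"op": "drive_tool", "data": {
  "motion": [
    {"delta_pos":[0,0,0],"spin":-0.17,"gripper":0.0},
    {"delta_pos":[0,0,0],"spin":-0.17,"gripper":0.0},
    {"delta_pos":[0,0,0],"spin":-0.17,"gripper":0.0},
    {"delta_pos":[0,0,0],"spin":-0.17,"gripper":0.0},
    {"delta_pos":[0,0,0],"spin":-0.17,"gripper":0.0},
    {"delta_pos":[0,0,0],"spin":-0.168,"gripper":0.0},
    {"delta_pos":[0,0,0],"spin":0,"gripper":0.0}
  ]
}}

```text
t: 4.47
tcp_pos: [0.6107, 0.1763, 0.2287]
orientation: [-2.815, 1.569, -2.903]
force: [-0.3, 0.6, -0.7]
opening: 0.13
```

```bash
python3 - <<'E'
from h import *
plan([.564,.0506,.2295],-5)
E
```

```text
tcp [0.6107 0.1763 0.2287] x [-0.002 -0.    -1.   ] y [ 0.088  0.996 -0.001] z [ 0.996 -0.088 -0.002] q [-0.31  0.35 -0.05  1.59  0.02  1.2  -0.45]
delta tool [-0.0007 -0.1294 -0.0355]
jaw now -5.05 need world yaw change deg 0.05 spin(rad, tool x down => negative) -0.0009
```

Emit:
{"op": "drive_tool", "data": {
  "motion": [
    {"delta_pos":[0,-0.032,-0.0089],"spin":0,"gripper":0.0},
    {"delta_pos":[0,-0.0325,-0.0089],"spin":0,"gripper":0.0},
    {"delta_pos":[0,-0.0325,-0.0089],"spin":0,"gripper":0.0},
    {"delta_pos":[0,-0.0325,-0.0088],"spin":0,"gripper":0.0},
    {"delta_pos":[0.02,0,0],"spin":0,"gripper":0.0},
    {"delta_pos":[0.02,0,0],"spin":0,"gripper":0.0},
    {"delta_pos":[0.01,0,0],"spin":0,"gripper":0.0},
    {"delta_pos":[0,0,0],"spin":0,"gripper":0.0},
    {"delta_pos":[0,0,0],"spin":0,"gripper":0.0}
  ]
}}

```text
t: 5.6
tcp_pos: [0.5648, 0.0508, 0.1804]
orientation: [0.259, 1.57, 0.171]
force: [1.4, -0.6, -1.7]
opening: 0.13
```

```bash
python3 - <<'E'
from h import *
plan([.564,.0506,.1497],-5)
p,d=ctrl.capture("scene"); np.savez("scene4.npz",p=p,d=d);cv2.imwrite("pics/s4.png",cv2.resize(p[200:300,290:420,::-1],None,fx=6,fy=6,interpolation=cv2.INTER_CUBIC))
p,d=ctrl.capture("top"); cv2.imwrite("pics/t4.png",cv2.resize(p[160:300,300:460,::-1],None,fx=4,fy=4,interpolation=cv2.INTER_CUBIC))
s,P,R=tool()
for dz in (-.1177-.0175,-.1177,): 
    u,v=proj("scene",[P[0],P[1],P[2]+dz]); print(dz,((u-290+.5)*6,(v-200+.5)*6))
E
```

```text
tcp [0.5648 0.0508 0.1804] x [ 0.001  0.    -1.   ] y [0.088 0.996 0.   ] z [ 0.996 -0.088  0.001] q [-0.17  0.27  0.    1.82 -0.    1.06 -0.26]
delta tool [ 0.0307 -0.0003 -0.0008]
jaw now -5.03 need world yaw change deg 0.03 spin(rad, tool x down => negative) -0.0005
-0.1352 (np.float64(363.47126188693994), np.float64(407.82377971160895))
-0.1177 (np.float64(364.662907912106), np.float64(365.24088001622135))
```

View pics/s4.png

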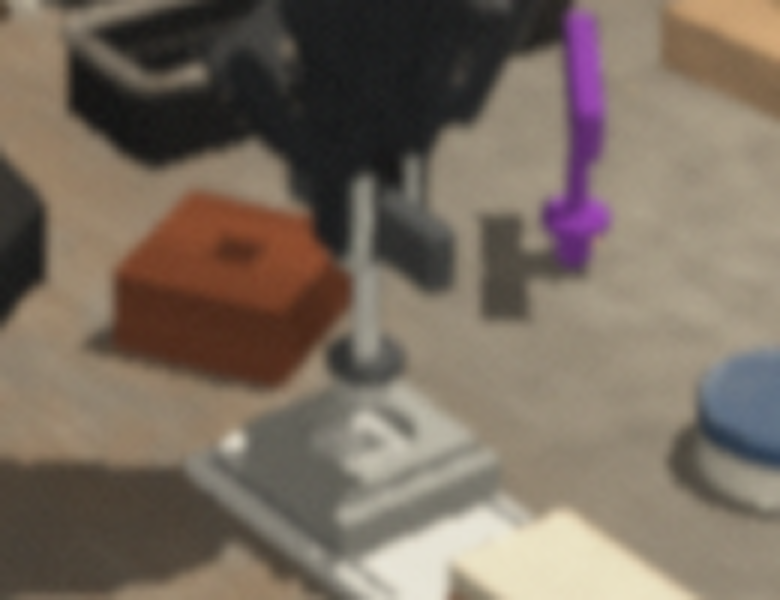

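View pics/t4.png

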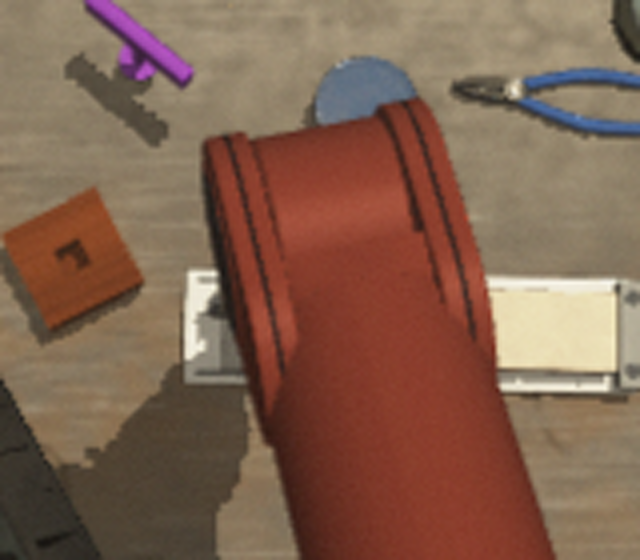

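Emit:
{"op": "drive_tool", "data": {
  "motion": [
    {"delta_pos":[0.006,0,-0.0005],"spin":0,"gripper":0.0},
    {"delta_pos":[0.006,0,0],"spin":0,"gripper":0.0},
    {"delta_pos":[0.006,0,0],"spin":0,"gripper":0.0},
    {"delta_pos":[0.0,0,0],"spin":0,"gripper":0.0},
    {"delta_pos":[0.0,0,0],"spin":0,"gripper":0.0}
  ]
}}

```text
t: 6.32
tcp_pos: [0.5639, 0.0507, 0.1617]
orientation: [-3.019, 1.571, -3.106]
force: [0.5, 0.3, -1.8]
opening: 0.125
```

```bash
python3 - <<'E'
from h import *
plan([.564,.0506,.1497],-5); s=ctrl.sense(); print(s['force'].round(2),s['ft_torque'].round(3)); print(proj("scene",[.564,.0506,.032]))
E
```

```text
tcp [0.5639 0.0507 0.1617] x [-0. -0. -1.] y [ 0.087  0.996 -0.   ] z [ 0.996 -0.087 -0.   ] q [-0.17  0.28  0.    1.84 -0.    1.02 -0.26]
delta tool [ 0.012  -0.0001  0.0001]
jaw now -4.98 need world yaw change deg -0.02 spin(rad, tool x down => negative) 0.0003
[ 0.47  0.31 -1.83] [ 0.008 -0.011  0.065]
(np.float64(349.68404821571403), np.float64(272.9840845247676))
```

Emit:
{"op": "drive_tool", "data": {
  "motion": [
    {"delta_pos":[0.004,0,0],"spin":0,"gripper":0.0},
    {"delta_pos":[0.004,0,0],"spin":0,"gripper":0.0},
    {"delta_pos":[0.004,0,0],"spin":0,"gripper":0.0},
    {"delta_pos":[0.0,0,0],"spin":0,"gripper":0.0},
    {"delta_pos":[0.0,0,0],"spin":0,"gripper":0.0}
  ]
}}

```text
t: 6.95
tcp_pos: [0.5641, 0.0508, 0.1498]
orientation: [0.425, 1.57, 0.339]
force: [1.0, 0.9, 1.0]
opening: 0.129
```

```bash
python3 - <<'E'
from h import *
plan([.564,.0506,.1497],-5); s=ctrl.sense(); print(s['force'].round(2),s['ft_torque'].round(3))
p,d=ctrl.capture("scene");cv2.imwrite("pics/s5.png",cv2.resize(p[200:300,290:420,::-1],None,fx=6,fy=6,interpolation=cv2.INTER_CUBIC))
E
```

```text
tcp [0.5641 0.0508 0.1498] x [ 0.  0. -1.] y [0.087 0.996 0.   ] z [ 0.996 -0.087  0.   ] q [-0.17  0.3  -0.    1.85 -0.    1.   -0.26]
delta tool [ 0.0001 -0.0002 -0.0001]
jaw now -4.98 need world yaw change deg -0.02 spin(rad, tool x down => negative) 0.0004
[1.01 0.89 1.03] [ 0.318 -0.055 -0.004]
```

View pics/s5.png

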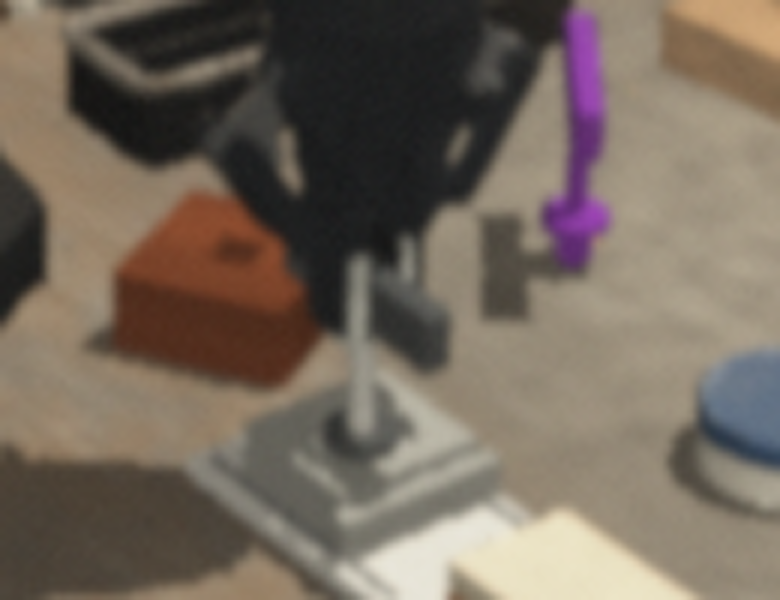

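The key is seated: the force rose about 2.8 N and the collar is in the well at crop (360,430). Now I'll try the turn direction gently.

Emit:
{"op": "drive_tool", "data": {
  "motion": [
    {"delta_pos":[0.0005,0,0],"spin":0.06,"gripper":0.0},
    {"delta_pos":[0,0,0],"spin":0.06,"gripper":0.0},
    {"delta_pos":[0,0,0],"spin":0.06,"gripper":0.0},
    {"delta_pos":[0,0,0],"spin":0.06,"gripper":0.0},
    {"delta_pos":[0,0,0],"spin":0.0,"gripper":0.0}
  ]
}}

```text
t: 7.62
tcp_pos: [0.5645, 0.0513, 0.1497]
orientation: [0.778, 1.569, 0.451]
force: [2.4, 2.8, 2.9]
opening: 0.128
```

```bash
python3 - <<'E'
from h import *
plan([.564,.0506,.1497],-5); s=ctrl.sense(); print(s['force'].round(2),s['ft_torque'].round(3))
E
```

```text
tcp [0.5645 0.0513 0.1497] x [ 0.002  0.001 -1.   ] y [0.32  0.947 0.001] z [ 0.947 -0.32   0.001] q [-0.2   0.3   0.04  1.85 -0.01  1.   -0.48]
delta tool [ 0.     -0.0009 -0.0003]
jaw now -18.69 need world yaw change deg 13.69 spin(rad, tool x down => negative) -0.2389
[2.39 2.76 2.94] [ 0.917 -0.426  0.037]
```

Emit:
{"op": "drive_tool", "data": {
  "motion": [
    {"delta_pos":[0,0,0],"spin":0.05,"gripper":0.0},
    {"delta_pos":[0,0,0],"spin":0.05,"gripper":0.0},
    {"delta_pos":[0,0,0],"spin":0.0,"gripper":0.0}
  ]
}}

```text
t: 8.0
tcp_pos: [0.5645, 0.0513, 0.1497]
orientation: [0.881, 1.569, 0.456]
force: [1.9, 4.1, 3.5]
opening: 0.129
```

```bash
python3 - <<'E'
from h import *
plan([.564,.0506,.1497],-5); s=ctrl.sense(); print(s['force'].round(2),s['ft_torque'].round(3))
E
```

```text
tcp [0.5645 0.0513 0.1497] x [ 0.001  0.001 -1.   ] y [0.412 0.911 0.001] z [ 0.911 -0.412  0.001] q [-0.21  0.3   0.05  1.85 -0.02  1.   -0.58]
delta tool [ 0.     -0.0008 -0.0002]
jaw now -24.36 need world yaw change deg 19.36 spin(rad, tool x down => negative) -0.3379
[1.92 4.1  3.46] [ 0.986 -0.596  0.019]
```

Emit:
{"op": "drive_tool", "data": {
  "motion": [
    {"delta_pos":[0,0,0],"spin":0.05,"gripper":0.0},
    {"delta_pos":[0,0,0],"spin":0.05,"gripper":0.0},
    {"delta_pos":[0,0,0],"spin":0.0,"gripper":0.0}
  ]
}}

```text
t: 8.38
tcp_pos: [0.5645, 0.0512, 0.1497]
orientation: [0.938, 1.569, 0.413]
force: [1.9, 4.1, 3.8]
opening: 0.13
```

```bash
python3 - <<'E'
from h import *
plan([.564,.0506,.1497],-5); s=ctrl.sense(); print(s['force'].round(2),s['ft_torque'].round(3),s['effort'].round(2))
p,d=ctrl.capture("scene");cv2.imwrite("pics/s6.png",cv2.resize(p[200:300,290:420,::-1],None,fx=6,fy=6,interpolation=cv2.INTER_CUBIC))
E
```

```text
tcp [0.5645 0.0512 0.1497] x [ 0.001  0.001 -1.   ] y [0.501 0.865 0.001] z [ 0.865 -0.501  0.001] q [-0.22  0.3   0.06  1.85 -0.02  1.   -0.67]
delta tool [-0.     -0.0007 -0.0001]
jaw now -30.07 need world yaw change deg 25.07 spin(rad, tool x down => negative) -0.4375
[1.94 4.13 3.77] [ 1.222 -0.695 -0.007] [  2.32 -54.54   3.96 -31.06   1.31   1.34  -0.55]
```

View pics/s6.png

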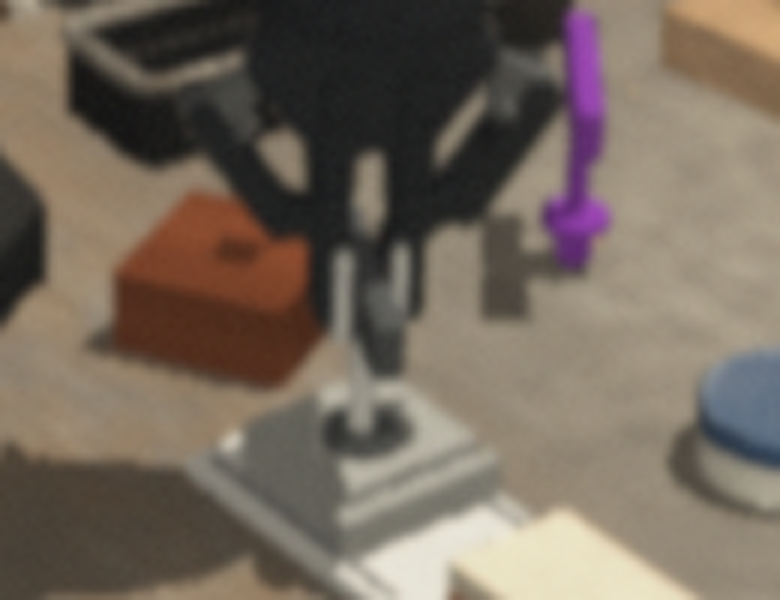

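Emit:
{"op": "drive_tool", "data": {
  "motion": [
    {"delta_pos":[0,0,0],"spin":0.09,"gripper":0.0},
    {"delta_pos":[0,0,0],"spin":0.09,"gripper":0.0},
    {"delta_pos":[0,0,0],"spin":0.09,"gripper":0.0},
    {"delta_pos":[0,0,0],"spin":0.09,"gripper":0.0},
    {"delta_pos":[0,0,0],"spin":0.0,"gripper":0.0}
  ]
}}

```text
t: 9.05
tcp_pos: [0.5645, 0.05, 0.1496]
orientation: [0.349, 1.569, -0.536]
force: [3.9, 0.1, 5.9]
opening: 0.128
```

```bash
python3 - <<'E'
from h import *
plan([.564,.0506,.1497],-5); s=ctrl.sense(); print(s['force'].round(2),s['ft_torque'].round(3),s['effort'].round(2))
E
```

```text
tcp [0.5645 0.05   0.1496] x [ 0.001 -0.001 -1.   ] y [0.774 0.633 0.   ] z [ 0.633 -0.774  0.001] q [-0.27  0.3   0.12  1.85 -0.04  0.99 -1.02]
delta tool [-0.0001  0.     -0.0008]
jaw now -50.72 need world yaw change deg 45.72 spin(rad, tool x down => negative) -0.798
[3.86 0.14 5.91] [-0.035 -0.808 -0.001] [ -0.33 -53.58   1.87 -30.71  -0.19   1.25  -0.94]
```

Emit:
{"op": "drive_tool", "data": {
  "motion": [
    {"delta_pos":[0,0,0],"spin":0.09,"gripper":0.0},
    {"delta_pos":[0,0,0],"spin":0.09,"gripper":0.0},
    {"delta_pos":[0,0,0],"spin":0.09,"gripper":0.0},
    {"delta_pos":[0,0,0],"spin":0.09,"gripper":0.0},
    {"delta_pos":[0,0,0],"spin":0.09,"gripper":0.0},
    {"delta_pos":[0,0,0],"spin":0.09,"gripper":0.0},
    {"delta_pos":[0,0,0],"spin":0.0,"gripper":0.0}
  ]
}}

```text
t: 9.93
tcp_pos: [0.5645, 0.0499, 0.1497]
orientation: [0.788, 1.569, -0.637]
force: [3.0, -0.7, 5.4]
opening: 0.131
```

```bash
python3 - <<'E'
from h import *
plan([.564,.0506,.1497],-5); s=ctrl.sense(); print(s['force'].round(2),s['ft_torque'].round(3),s['effort'].round(2))
for n in("scene","top"):
  p,d=ctrl.capture(n);a=p[200:300,290:420] if n=="scene" else p[190:290,300:430]
  cv2.imwrite(f"pics/{n}7.png",cv2.resize(a[:,:,::-1],None,fx=6,fy=6,interpolation=cv2.INTER_CUBIC))
E
```

```text
tcp [0.5645 0.0499 0.1497] x [ 0.001 -0.001 -1.   ] y [0.989 0.145 0.001] z [ 0.145 -0.989  0.001] q [-0.34  0.3   0.2   1.85 -0.07  0.99 -1.53]
delta tool [-0.     -0.0003 -0.0008]
jaw now -81.65 need world yaw change deg 76.65 spin(rad, tool x down => negative) -1.3378
[ 3.   -0.69  5.45] [-0.151 -0.766  0.062] [ -0.51 -52.64   2.49 -30.53  -0.37   1.17  -0.82]
```

View pics/scene7.png

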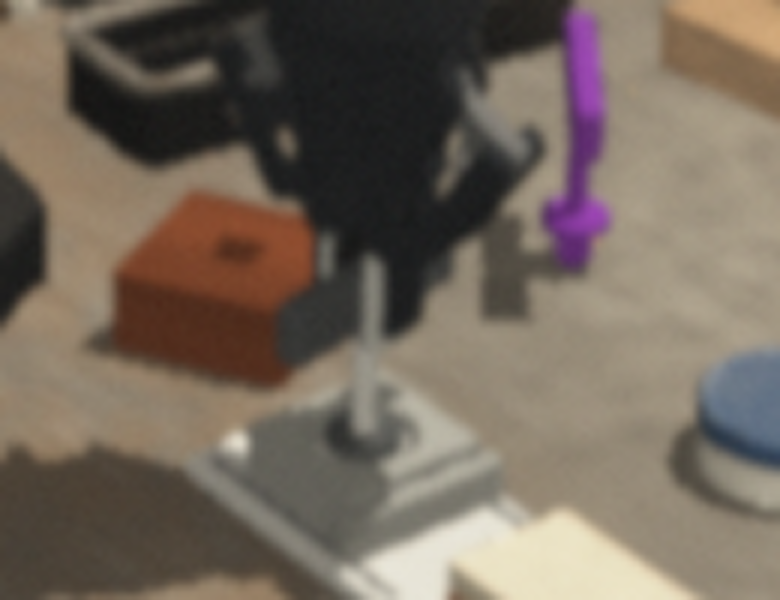

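View pics/top7.png

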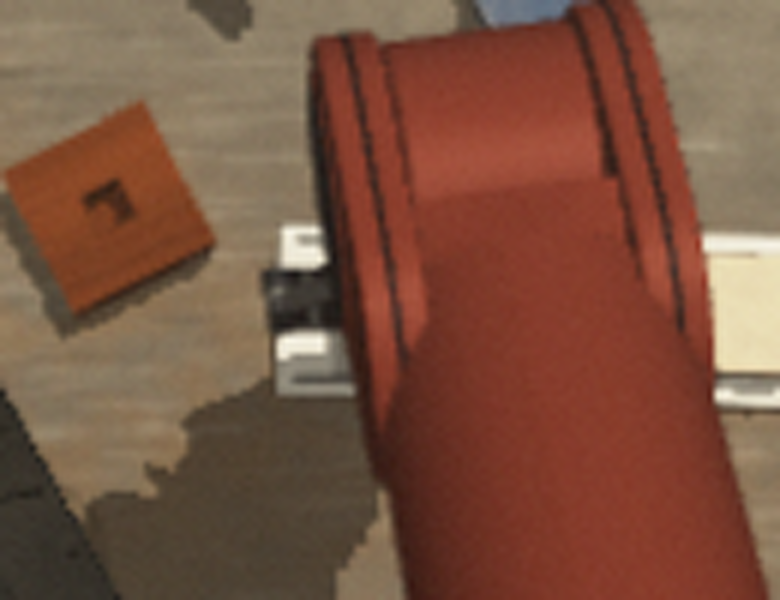

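Emit:
{"op": "drive_tool", "data": {
  "motion": [
    {"delta_pos":[0,-0.0012,0.0062],"spin":0,"gripper":0.0},
    {"delta_pos":[0,-0.0012,0.0062],"spin":0,"gripper":0.0},
    {"delta_pos":[0,-0.0012,0.0062],"spin":0,"gripper":0.0},
    {"delta_pos":[0,-0.0012,0.0062],"spin":0,"gripper":0.0},
    {"delta_pos":[0,-0.0012,0.0062],"spin":0,"gripper":0.0},
    {"delta_pos":[0,-0.0012,0.0062],"spin":0,"gripper":0.0},
    {"delta_pos":[0,0,0],"spin":0,"gripper":0.0},
    {"delta_pos":[0,0,0],"spin":0,"gripper":0.0}
  ]
}}

```text
t: 11.02
tcp_pos: [0.5626, 0.0118, 0.1497]
orientation: [0.705, 1.569, -0.719]
force: [1.8, -1.4, 5.8]
opening: 0.128
```

```bash
python3 - <<'E'
from h import *
plan([.562,.0058,.1497],-81.65); s=ctrl.sense(); print(s['force'].round(2),s['ft_torque'].round(3),s['effort'].round(2))
p,d=ctrl.capture("scene");cv2.imwrite("pics/s8.png",cv2.resize(p[220:360,310:470][:,:,::-1],None,fx=5,fy=5,interpolation=cv2.INTER_CUBIC))
E
```

```text
tcp [0.5626 0.0118 0.1497] x [ 0.001 -0.001 -1.   ] y [0.989 0.146 0.001] z [ 0.146 -0.989  0.001] q [-0.29  0.29  0.22  1.86 -0.07  0.99 -1.46]
delta tool [-0.     -0.0015  0.0058]
jaw now -81.59 need world yaw change deg -0.06 spin(rad, tool x down => negative) 0.001
[ 1.79 -1.45  5.78] [-0.279 -0.765  0.09 ] [ -0.37 -51.92   2.46 -30.5   -0.38   1.13  -0.07]
```

View pics/s8.png

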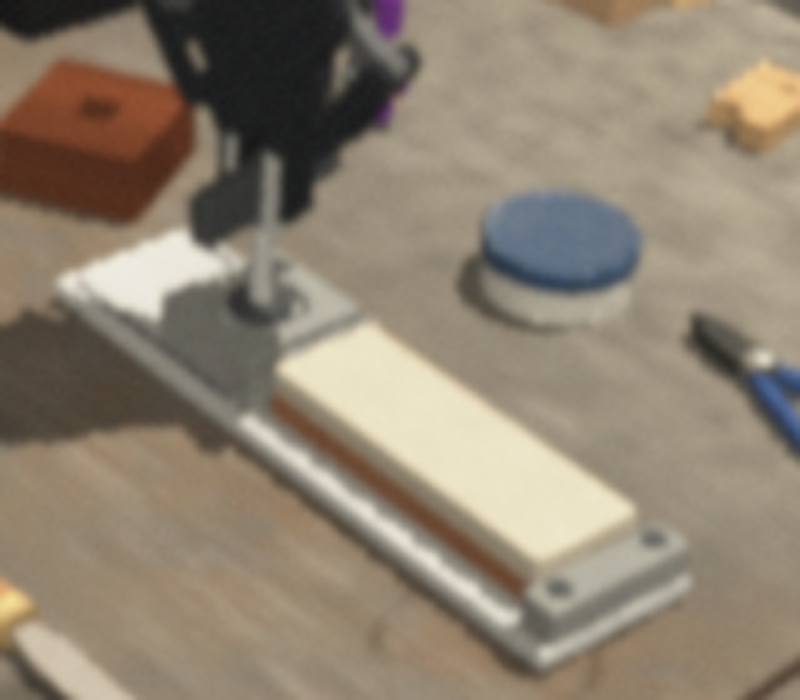

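The cheek has slid along with the key and is close to the stone, at crop (360,320). I'll press on in small steps.

Emit:
{"op": "drive_tool", "data": {
  "motion": [
    {"delta_pos":[0,-0.0004,0.002],"spin":0,"gripper":0.0},
    {"delta_pos":[0,-0.0004,0.002],"spin":0,"gripper":0.0},
    {"delta_pos":[0,-0.0004,0.002],"spin":0,"gripper":0.0},
    {"delta_pos":[0,-0.0002,0.001],"spin":0,"gripper":0.0},
    {"delta_pos":[0,0,0],"spin":0,"gripper":0.0},
    {"delta_pos":[0,0,0],"spin":0,"gripper":0.0}
  ]
}}

```text
t: 11.82
tcp_pos: [0.5623, 0.0063, 0.1497]
orientation: [2.041, 1.569, 0.618]
force: [2.4, 4.1, 6.0]
opening: 0.128
```

```bash
python3 - <<'E'
from h import *
plan([.562,.0058,.1497],-81.65); s=ctrl.sense(); print(s['force'].round(2),s['ft_torque'].round(3),s['effort'].round(2))
E
```

```text
tcp [0.5623 0.0063 0.1497] x [ 0.001  0.001 -1.   ] y [0.989 0.147 0.001] z [ 0.147 -0.989 -0.001] q [-0.28  0.29  0.22  1.87 -0.08  0.99 -1.45]
delta tool [-0.     -0.0003  0.0005]
jaw now -81.52 need world yaw change deg -0.13 spin(rad, tool x down => negative) 0.0023
[2.44 4.1  6.03] [ 0.969 -0.756  0.034] [ 2.09e+00 -5.17e+01  5.11e+00 -3.02e+01  1.18e+00  1.26e+00 -5.00e-02]
```

Emit:
{"op": "drive_tool", "data": {
  "motion": [
    {"delta_pos":[0,-0.0004,0.002],"spin":0,"gripper":0.0},
    {"delta_pos":[0,-0.0004,0.002],"spin":0,"gripper":0.0},
    {"delta_pos":[0,0,0],"spin":0,"gripper":0.0},
    {"delta_pos":[0,0,0],"spin":0,"gripper":0.0}
  ]
}}

```text
t: 12.32
tcp_pos: [0.5622, 0.005, 0.1498]
orientation: [2.64, 1.567, 1.219]
force: [3.5, 11.7, 5.7]
opening: 0.128
```

```bash
python3 - <<'E'
from h import *
plan([.562,.0058,.1497],-81.65); s=ctrl.sense(); print(s['force'].round(2),s['ft_torque'].round(3),s['effort'].round(2))
for n in("scene","top"):
  p,d=ctrl.capture(n);np.savez(n+"9.npz",p=p,d=d);a=p[220:360,310:470] if n=="scene" else p[190:290,300:470]
  cv2.imwrite(f"pics/{n}9.png",cv2.resize(a[:,:,::-1],None,fx=4.7,fy=4.7,interpolation=cv2.INTER_CUBIC))
E
```

```text
tcp [0.5622 0.005  0.1498] x [ 0.001  0.004 -1.   ] y [0.989 0.149 0.002] z [ 0.149 -0.989 -0.004] q [-0.28  0.29  0.22  1.87 -0.08  0.99 -1.44]
delta tool [ 0.0001 -0.     -0.0008]
jaw now -81.41 need world yaw change deg -0.24 spin(rad, tool x down => negative) 0.0042
[ 3.5  11.7   5.67] [ 3.159 -0.84   0.031] [ 6.560e+00 -5.125e+01  9.810e+00 -2.965e+01  3.910e+00  1.340e+00
 -4.000e-02]
```

View pics/scene9.png

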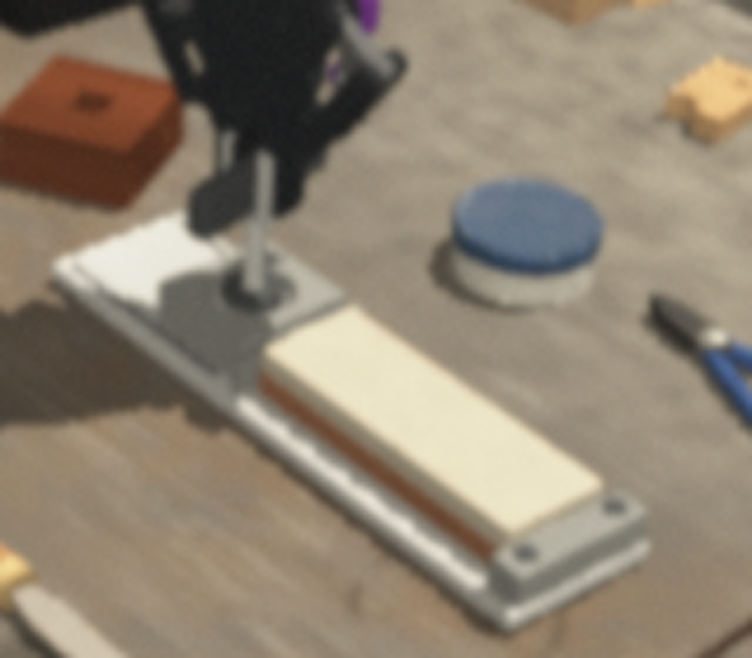

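View pics/top9.png

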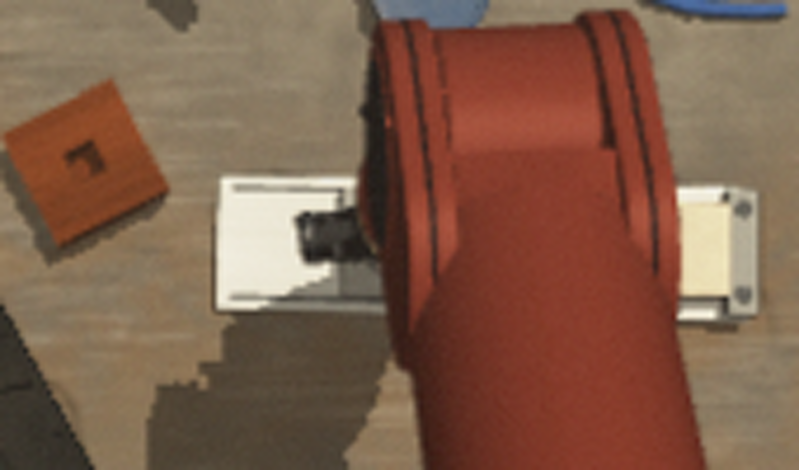

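Resistance has reached 11.7 N and the cheek travelled about 45 mm, so the stone is snug with no visible gap at either end. Next I'll ease the push a little and turn back.

Emit:
{"op": "drive_tool", "data": {
  "motion": [
    {"delta_pos":[0,0.0003,-0.0015],"spin":0,"gripper":0.0},
    {"delta_pos":[0,0,0],"spin":-0.12,"gripper":0.0},
    {"delta_pos":[0,0,0],"spin":-0.12,"gripper":0.0},
    {"delta_pos":[0,0,0],"spin":-0.12,"gripper":0.0},
    {"delta_pos":[0,0,0],"spin":-0.12,"gripper":0.0},
    {"delta_pos":[0,0,0],"spin":-0.12,"gripper":0.0},
    {"delta_pos":[0,0,0],"spin":-0.12,"gripper":0.0},
    {"delta_pos":[0,0,0],"spin":-0.12,"gripper":0.0},
    {"delta_pos":[0,0,0],"spin":-0.12,"gripper":0.0},
    {"delta_pos":[0,0,0],"spin":-0.12,"gripper":0.0},
    {"delta_pos":[0,0,0],"spin":0,"gripper":0.0}
  ]
}}

```text
t: 13.8
tcp_pos: [0.5621, 0.0057, 0.1497]
orientation: [1.54, 1.567, 1.2]
force: [3.0, 9.3, 5.8]
opening: 0.131
```

```bash
python3 - <<'E'
from h import *
plan([.562,.0058,.1497],-5); s=ctrl.sense(); print(s['force'].round(2),s['ft_torque'].round(3),s['effort'].round(2))
E
```

```text
tcp [0.5621 0.0057 0.1497] x [ 0.001  0.003 -1.   ] y [0.333 0.943 0.003] z [ 0.943 -0.333  0.   ] q [-0.14  0.29  0.06  1.86 -0.02  0.99 -0.41]
delta tool [ 0.      0.     -0.0001]
jaw now -19.47 need world yaw change deg 14.47 spin(rad, tool x down => negative) -0.2526
[3.04 9.29 5.85] [ 2.552 -0.68  -0.086] [  5.41 -53.1    6.67 -30.31   3.22   1.39   1.05]
```

Emit:
{"op": "drive_tool", "data": {
  "motion": [
    {"delta_pos":[0,0,0],"spin":-0.1,"gripper":0.0},
    {"delta_pos":[0,0,0],"spin":-0.1,"gripper":0.0},
    {"delta_pos":[0,0,0],"spin":-0.05,"gripper":0.0},
    {"delta_pos":[0,0,0],"spin":0,"gripper":0.0}
  ]
}}

```text
t: 14.3
tcp_pos: [0.5621, 0.0058, 0.1497]
orientation: [1.31, 1.567, 1.219]
force: [2.2, 9.7, 4.9]
opening: 0.132
```

```bash
python3 - <<'E'
from h import *
plan([.562,.0058,.1497],-5); s=ctrl.sense(); print(s['force'].round(2),s['ft_torque'].round(3),s['effort'].round(2))
E
```

```text
tcp [0.5621 0.0058 0.1497] x [ 0.001  0.003 -1.   ] y [0.091 0.996 0.003] z [ 0.996 -0.091  0.001] q [-0.11  0.29  0.02  1.86 -0.01  0.99 -0.17]
delta tool [ 0.     -0.     -0.0001]
jaw now -5.21 need world yaw change deg 0.21 spin(rad, tool x down => negative) -0.0036
[2.23 9.73 4.87] [ 2.619 -0.654 -0.117] [  5.46 -53.2    6.53 -30.33   3.31   1.35   0.51]
```

Emit:
{"op": "drive_tool", "data": {
  "motion": [
    {"delta_pos":[0,0,0],"spin":-0.05,"gripper":0.0},
    {"delta_pos":[0,0,0],"spin":-0.05,"gripper":0.0},
    {"delta_pos":[0,0,0],"spin":0,"gripper":0.0}
  ]
}}

```text
t: 14.68
tcp_pos: [0.5621, 0.0059, 0.1497]
orientation: [1.225, 1.567, 1.234]
force: [2.8, 10.0, 5.7]
opening: 0.129
```

```bash
python3 - <<'E'
from h import *
plan([.562,.0058,.1497],5); s=ctrl.sense(); print(s['force'].round(2),s['ft_torque'].round(3),s['effort'].round(2))
E
```

```text
tcp [0.5621 0.0059 0.1497] x [ 0.001  0.003 -1.   ] y [-0.009  1.     0.003] z [1.    0.009 0.001] q [-0.1   0.29  0.01  1.86 -0.01  0.99 -0.07]
delta tool [ 0.     -0.0001 -0.0001]
jaw now 0.52 need world yaw change deg 4.48 spin(rad, tool x down => negative) -0.0781
[2.83 9.99 5.67] [ 2.62  -0.601 -0.101] [  5.43 -53.22   6.39 -30.35   3.32   1.31   0.5 ]
```

Emit:
{"op": "drive_tool", "data": {
  "motion": [
    {"delta_pos":[0,0,0],"spin":-0.05,"gripper":0.0},
    {"delta_pos":[0,0,0],"spin":-0.04,"gripper":0.0},
    {"delta_pos":[0,0,0],"spin":0,"gripper":0.0}
  ]
}}

```text
t: 15.05
tcp_pos: [0.562, 0.0059, 0.1497]
orientation: [1.152, 1.567, 1.251]
force: [1.4, 9.4, 5.6]
opening: 0.13
```

```bash
python3 - <<'E'
from h import *
plan([.562,.0058,.1497],5); s=ctrl.sense(); print(s['force'].round(2),s['ft_torque'].round(3),s['effort'].round(2))
E
```

```text
tcp [0.562  0.0059 0.1497] x [ 0.001  0.003 -1.   ] y [-0.099  0.995  0.003] z [0.995 0.099 0.001] q [-0.09  0.29 -0.    1.86 -0.    0.99  0.01]
delta tool [ 0.     -0.0001 -0.    ]
jaw now 5.67 need world yaw change deg -0.67 spin(rad, tool x down => negative) 0.0118
[1.43 9.45 5.57] [ 2.665 -0.567 -0.07 ] [  5.41 -53.22   6.26 -30.37   3.33   1.27   0.43]
```

Emit:
{"op": "drive_tool", "data": {
  "motion": [
    {"delta_pos":[0,0,0],"spin":-0.05,"gripper":0.0},
    {"delta_pos":[0,0,0],"spin":-0.03,"gripper":0.0},
    {"delta_pos":[0,0,0],"spin":0,"gripper":0.0}
  ]
}}

```text
t: 15.42
tcp_pos: [0.5621, 0.0059, 0.1498]
orientation: [1.06, 1.567, 1.238]
force: [1.6, 9.7, 6.1]
opening: 0.13
```

```bash
python3 - <<'E'
from h import *
plan([.562,.0058,.1497],5); s=ctrl.sense(); print(s['force'].round(2),s['ft_torque'].round(3),s['effort'].round(2))
for n in("scene",):
  p,d=ctrl.capture(n);a=p[200:300,290:420]
  cv2.imwrite(f"pics/{n}10.png",cv2.resize(a[:,:,::-1],None,fx=6,fy=6,interpolation=cv2.INTER_CUBIC))
E
```

```text
tcp [0.5621 0.0059 0.1498] x [ 0.001  0.003 -1.   ] y [-0.178  0.984  0.003] z [0.984 0.178 0.002] q [-0.08  0.29 -0.01  1.86  0.    0.99  0.09]
delta tool [ 0.0001 -0.0001 -0.0001]
jaw now 10.24 need world yaw change deg -5.24 spin(rad, tool x down => negative) 0.0914
[1.59 9.65 6.05] [ 2.632 -0.625 -0.194] [  5.41 -53.28   6.17 -30.38   3.45   1.3    0.46]
```

View pics/scene10.png

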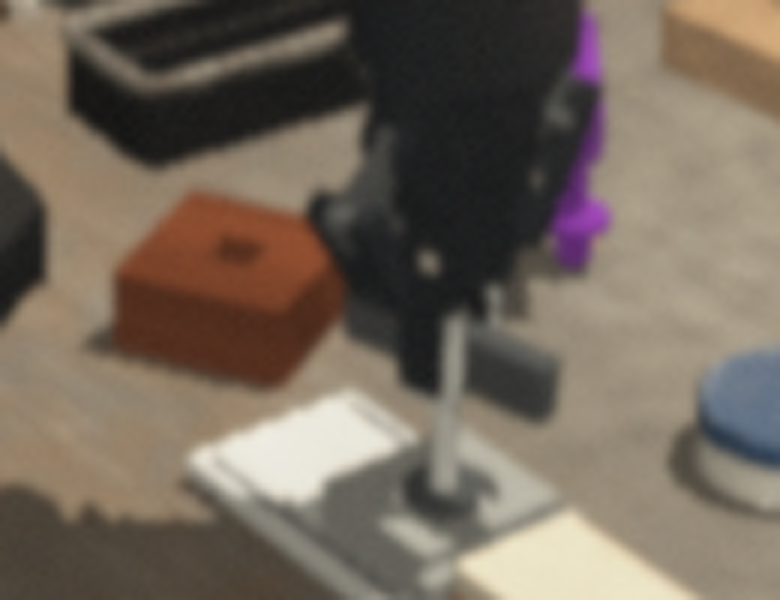

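Emit:
{"op": "drive_tool", "data": {
  "motion": [
    {"delta_pos":[0,0,0],"spin":-0.05,"gripper":0.0},
    {"delta_pos":[0,0,0],"spin":-0.03,"gripper":0.0},
    {"delta_pos":[0,0,0],"spin":0,"gripper":0.0}
  ]
}}

```text
t: 15.85
tcp_pos: [0.5621, 0.0058, 0.1497]
orientation: [1.007, 1.567, 1.265]
force: [2.3, 10.7, 5.7]
opening: 0.131
```

```bash
python3 - <<'E'
from h import *
plan([.562,.0058,.1497],5); s=ctrl.sense(); print(s['force'].round(2),s['ft_torque'].round(3),s['effort'].round(2))
E
```

```text
tcp [0.5621 0.0058 0.1497] x [ 0.001  0.003 -1.   ] y [-0.255  0.967  0.003] z [0.967 0.255 0.002] q [-0.07  0.29 -0.03  1.86  0.    0.99  0.17]
delta tool [ 0.     -0.     -0.0001]
jaw now 14.79 need world yaw change deg -9.79 spin(rad, tool x down => negative) 0.1708
[ 2.31 10.69  5.72] [ 2.69  -0.667 -0.495] [  5.18 -53.38   5.83 -30.38   3.62   1.33   0.76]
```

Torque has risen to 0.495 N m, which means the dead stop. Total turn back is 1.60–1.68 rad, against 1.34 rad out plus 0.26 rad of play. Next I'll unload within the play and lift out.

Emit:
{"op": "drive_tool", "data": {
  "motion": [
    {"delta_pos":[0,0,0],"spin":0.07,"gripper":0.0},
    {"delta_pos":[0,0,0],"spin":0.07,"gripper":0.0},
    {"delta_pos":[0,0.0012,0],"spin":0,"gripper":0.0},
    {"delta_pos":[0,0.0012,0],"spin":0,"gripper":0.0},
    {"delta_pos":[0,0,0],"spin":0,"gripper":0.0},
    {"delta_pos":[0,0,0],"spin":0,"gripper":0.0}
  ]
}}

```text
t: 16.6
tcp_pos: [0.562, 0.0064, 0.1497]
orientation: [0.476, 1.569, 0.593]
force: [4.1, 4.6, 5.1]
opening: 0.129
```

```bash
python3 - <<'E'
from h import *
plan([.562,.0058,.1497],5); s=ctrl.sense(); print(s['force'].round(2),s['ft_torque'].round(3),s['effort'].round(2))
E
```

```text
tcp [0.562  0.0064 0.1497] x [ 0.002  0.001 -1.   ] y [-0.117  0.993  0.001] z [0.993 0.117 0.002] q [-0.09  0.29 -0.01  1.86  0.    0.99  0.03]
delta tool [-0.     -0.0006 -0.0001]
jaw now 6.72 need world yaw change deg -1.72 spin(rad, tool x down => negative) 0.0301
[4.12 4.56 5.13] [ 1.177 -1.021 -0.06 ] [  2.48 -53.73   3.2  -30.22   1.42   1.69   0.  ]
```

Emit:
{"op": "drive_tool", "data": {
  "motion": [
    {"delta_pos":[0,0.001,0.001],"spin":0,"gripper":0.0},
    {"delta_pos":[0,0,0],"spin":0,"gripper":0.0},
    {"delta_pos":[-0.005,0,0],"spin":0,"gripper":0.0},
    {"delta_pos":[-0.005,0,0],"spin":0,"gripper":0.0},
    {"delta_pos":[0,0,0],"spin":0,"gripper":0.0}
  ]
}}

```text
t: 17.23
tcp_pos: [0.562, 0.0067, 0.159]
orientation: [2.955, 1.57, 3.07]
force: [2.0, 2.5, -0.1]
opening: 0.13
```

```bash
python3 - <<'E'
from h import *
plan([.562,.0058,.1497],5); s=ctrl.sense(); print(s['force'].round(2),s['ft_torque'].round(3),s['effort'].round(2))
E
```

```text
tcp [0.562  0.0067 0.159 ] x [-0.001  0.    -1.   ] y [-0.114  0.993  0.   ] z [ 0.993  0.114 -0.001] q [-0.09  0.28 -0.    1.85  0.    1.01  0.02]
delta tool [ 0.0093 -0.0009 -0.    ]
jaw now 6.57 need world yaw change deg -1.57 spin(rad, tool x down => negative) 0.0274
[ 2.    2.53 -0.13] [ 0.669 -0.496 -0.032] [ 1.270e+00 -5.631e+01  1.950e+00 -3.382e+01  8.000e-01  9.800e-01
  5.000e-02]
```

Emit:
{"op": "drive_tool", "data": {
  "motion": [
    {"delta_pos":[-0.005,0,0],"spin":0,"gripper":0.0},
    {"delta_pos":[-0.01,0,0],"spin":0,"gripper":0.0},
    {"delta_pos":[-0.02,0,0],"spin":0,"gripper":0.0},
    {"delta_pos":[-0.03,0,0],"spin":0,"gripper":0.0},
    {"delta_pos":[0,0,0],"spin":0,"gripper":0.0},
    {"delta_pos":[0,0,0],"spin":0,"gripper":0.0}
  ]
}}

```text
t: 17.98
tcp_pos: [0.5617, 0.0064, 0.2236]
orientation: [-2.979, 1.57, -2.866]
force: [-1.0, -0.3, -2.4]
opening: 0.128
```

```bash
python3 - <<'E'
from h import *
s,P,R=tool(); plan([.6107,.1765,.2295],-63.3+180-90); print(s['force'].round(2),s['ft_torque'].round(3))
for n in("scene","top"):
  p,d=ctrl.capture(n);np.savez(n+"11.npz",p=p,d=d);a=p[130:350,300:470] if n=="scene" else p[180:290,290:470]
  cv2.imwrite(f"pics/{n}11.png",cv2.resize(a[:,:,::-1],None,fx=4 if n=="top" else 2.7*1,fy=4 if n=="top" else 2.7,interpolation=cv2.INTER_CUBIC))
for dz in (-.1177-.0175,-.1177): print(proj("scene",P+[0,0,dz]))
a=np.load("scene11.npz")['p'][150:280,310:400]; cv2.imwrite("pics/s11b.png",cv2.resize(a[:,:,::-1],None,fx=4.6,fy=4.6,interpolation=cv2.INTER_CUBIC))
E
```

```text
tcp [0.5617 0.0064 0.2236] x [-0.001 -0.    -1.   ] y [-0.113  0.994 -0.   ] z [ 0.994  0.113 -0.001] q [-0.09  0.21 -0.    1.78  0.    1.14  0.02]
delta tool [-0.006   0.1635  0.0678]
jaw now 6.47 need world yaw change deg 20.23 spin(rad, tool x down => negative) -0.3531
[-0.99 -0.31 -2.41] [ 0.031 -0.016  0.034]
(np.float64(364.0757779396948), np.float64(259.32152355740453))
(np.float64(364.38353061891655), np.float64(251.85451300183436))
```

View pics/s11b.png

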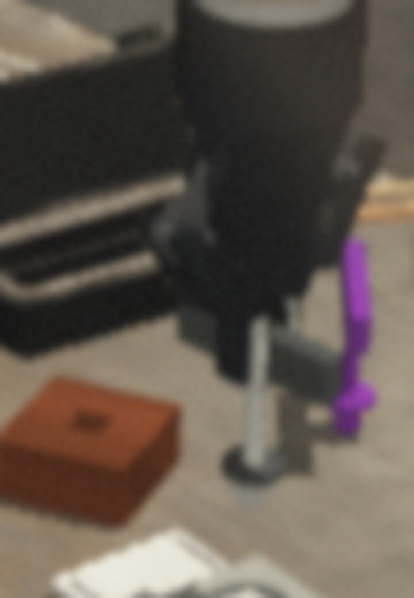

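View pics/top11.png

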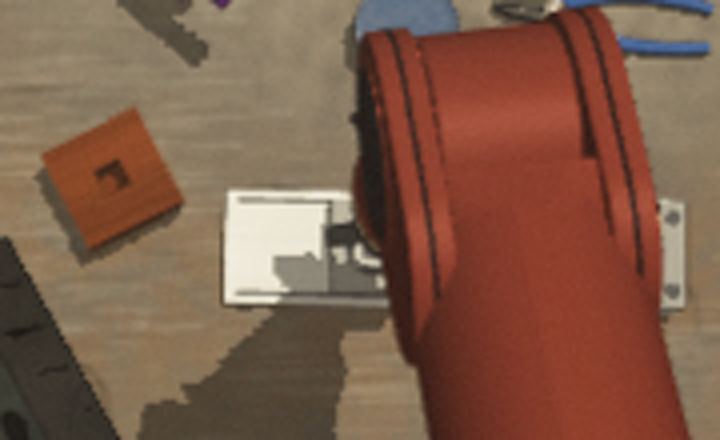

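Emit:
{"op": "drive_tool", "data": {
  "motion": [
    {"delta_pos":[0,0.041,0.0171],"spin":0,"gripper":0.0},
    {"delta_pos":[0,0.041,0.0171],"spin":0,"gripper":0.0},
    {"delta_pos":[0,0.041,0.0171],"spin":0,"gripper":0.0},
    {"delta_pos":[0,0.041,0.017],"spin":0,"gripper":0.0},
    {"delta_pos":[0,0,0],"spin":-0.12,"gripper":0.0},
    {"delta_pos":[0,0,0],"spin":-0.12,"gripper":0.0},
    {"delta_pos":[0,0,0],"spin":-0.113,"gripper":0.0},
    {"delta_pos":[0.025,0,0],"spin":0,"gripper":0.0},
    {"delta_pos":[0,0,0],"spin":0,"gripper":0.0},
    {"delta_pos":[0,0,0],"spin":0,"gripper":0.0}
  ]
}}

```text
t: 19.32
tcp_pos: [0.6116, 0.1773, 0.1993]
orientation: [3.0, 1.57, -2.818]
force: [-0.4, -0.2, -0.9]
opening: 0.132
```

```bash
python3 - <<'E'
from h import *
s,P,R=tool(); plan([.611,.177,.1517],26.7); print(s['force'].round(2),s['ft_torque'].round(3))
for n in("scene","top"):
  p,d=ctrl.capture(n);np.savez(n+"12.npz",p=p,d=d);a=p[170:290,280:400] if n=="scene" else p[200:270,330:470]
  cv2.imwrite(f"pics/{n}12.png",cv2.resize(a[:,:,::-1],None,fx=5,fy=5,interpolation=cv2.INTER_CUBIC))
for q in (P+[0,0,-.1352],P+[0,0,-.1177],[.611,.177,.034]): u,v=proj("scene",q); print((u-280+.5)*5,(v-170+.5)*5)
E
```

```text
tcp [0.6116 0.1773 0.1993] x [-0.001 -0.    -1.   ] y [-0.449  0.893  0.   ] z [ 0.893  0.449 -0.001] q [-0.24  0.38 -0.14  1.62  0.06  1.14  0.07]
delta tool [ 0.0476  0.     -0.0006]
jaw now 26.69 need world yaw change deg 0.01 spin(rad, tool x down => negative) -0.0002
[-0.41 -0.24 -0.91] [ 0.005 -0.02   0.051]
246.67402424574988 299.89726845882586
246.91747484672476 265.83362841650086
245.65010039029602 358.05481809373805
```

View pics/scene12.png

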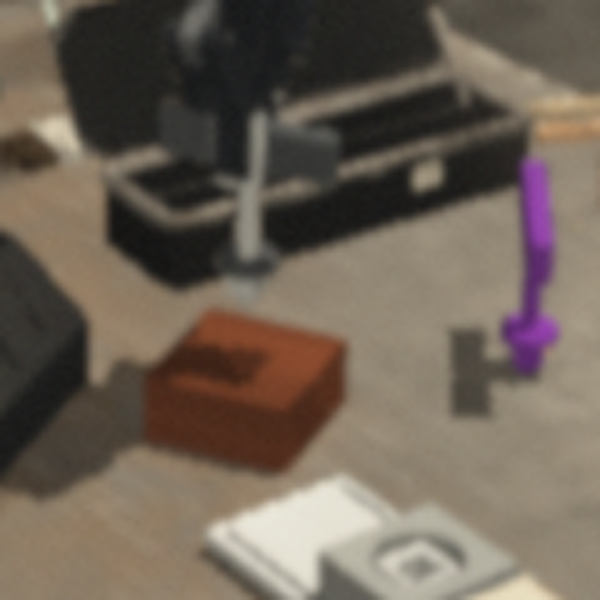

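View pics/top12.png

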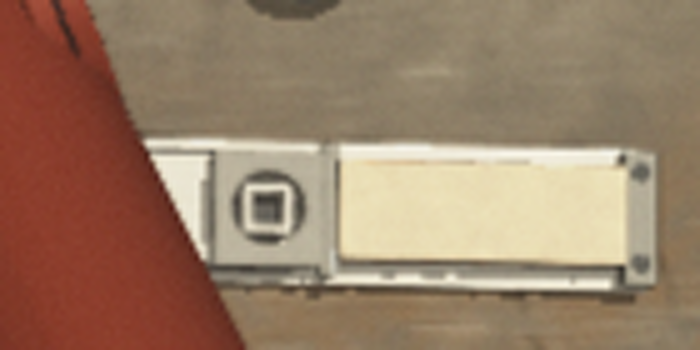

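Emit:
{"op": "drive_tool", "data": {
  "motion": [
    {"delta_pos":[0.015,0,-0.0005],"spin":0,"gripper":0.0},
    {"delta_pos":[0.01,0,0],"spin":0,"gripper":0.0},
    {"delta_pos":[0.006,0,0],"spin":0,"gripper":0.0},
    {"delta_pos":[0.006,0,0],"spin":0,"gripper":0.0},
    {"delta_pos":[0,0,0],"spin":0,"gripper":0.0},
    {"delta_pos":[0,0,0],"spin":0,"gripper":0.0}
  ]
}}

```text
t: 20.18
tcp_pos: [0.6113, 0.1771, 0.1625]
orientation: [-0.072, 1.57, 0.394]
force: [-0.1, -0.2, -0.1]
opening: 0.123
```

```bash
python3 - <<'E'
from h import *
s,P,R=tool(); plan([.611,.177,.1517],26.7); print(s['force'].round(2),s['ft_torque'].round(3))
E
```

```text
tcp [0.6113 0.1771 0.1625] x [ 0.  0. -1.] y [-0.449  0.893 -0.   ] z [0.893 0.449 0.   ] q [-0.25  0.42 -0.14  1.65  0.06  1.08  0.07]
delta tool [ 0.0108  0.     -0.0004]
jaw now 26.69 need world yaw change deg 0.01 spin(rad, tool x down => negative) -0.0001
[-0.07 -0.19 -0.11] [-0.008  0.006  0.021]
```

Tip is about 7 mm into the hole with no side force. I'll carry on down.

Emit:
{"op": "drive_tool", "data": {
  "motion": [
    {"delta_pos":[0.005,0,0],"spin":0,"gripper":0.0},
    {"delta_pos":[0.004,0,0],"spin":0,"gripper":0.0},
    {"delta_pos":[0.002,0,0],"spin":0,"gripper":0.0},
    {"delta_pos":[0,0,0],"spin":0,"gripper":0.0},
    {"delta_pos":[0,0,0],"spin":0,"gripper":0.0}
  ]
}}

```text
t: 20.8
tcp_pos: [0.6112, 0.1771, 0.1517]
orientation: [-1.465, 1.571, -0.999]
force: [-2.8, -1.0, 5.6]
opening: 0.125
```

```bash
python3 - <<'E'
from h import *
s,P,R=tool(); plan([.611,.177,.1517],26.7); print(s['force'].round(2),s['ft_torque'].round(3))
p,d=ctrl.capture("scene");a=p[170:290,280:400]
cv2.imwrite(f"pics/s13.png",cv2.resize(a[:,:,::-1],None,fx=5,fy=5,interpolation=cv2.INTER_CUBIC))
E
```

```text
tcp [0.6112 0.1771 0.1517] x [ 0. -0. -1.] y [-0.449  0.893 -0.   ] z [0.893 0.449 0.   ] q [-0.25  0.43 -0.14  1.66  0.06  1.06  0.07]
delta tool [ 0.      0.     -0.0002]
jaw now 26.7 need world yaw change deg 0.0 spin(rad, tool x down => negative) -0.0
[-2.81 -1.02  5.59] [-0.284  0.793  0.023]
```

View pics/s13.png

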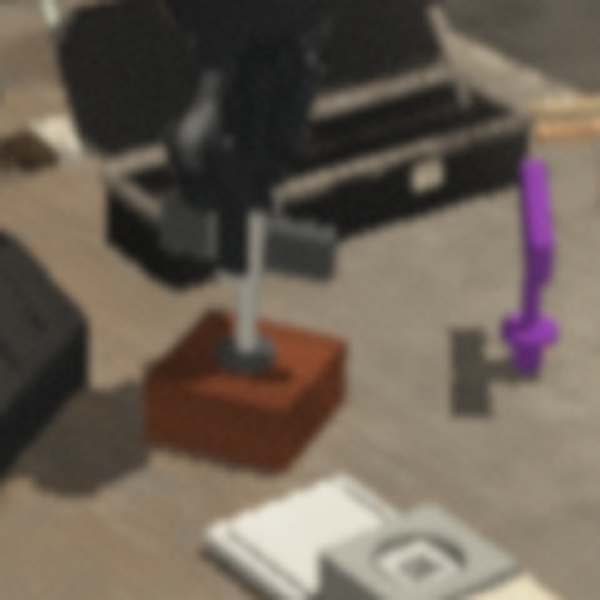

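Emit:
{"op": "drive_tool", "data": {
  "motion": [
    {"delta_pos":[0,0,0],"spin":0,"gripper":0.014},
    {"delta_pos":[0,0,0],"spin":0,"gripper":0.018},
    {"delta_pos":[0,0,0],"spin":0,"gripper":0.03},
    {"delta_pos":[0,0,0],"spin":0,"gripper":0.05},
    {"delta_pos":[0,0,0],"spin":0,"gripper":0.05},
    {"delta_pos":[0,0,0],"spin":0,"gripper":0.05}
  ]
}}

```text
t: 21.6
tcp_pos: [0.6112, 0.1771, 0.1512]
orientation: [2.145, 1.571, 2.611]
force: [0.5, -0.1, 0.6]
opening: 0.584
```

```bash
python3 - <<'E'
from h import *
s,P,R=tool(); plan([.611,.177,.1517],26.7); print(s['force'].round(2),s['ft_torque'].round(3),s['opening'])
E
```

```text
tcp [0.6112 0.1771 0.1512] x [-0.  0. -1.] y [-0.449  0.893  0.   ] z [ 0.893  0.449 -0.   ] q [-0.25  0.43 -0.14  1.66  0.06  1.06  0.07]
delta tool [-0.0005 -0.     -0.0002]
jaw now 26.7 need world yaw change deg 0.0 spin(rad, tool x down => negative) -0.0001
[ 0.54 -0.12  0.61] [ 0.    -0.002 -0.039] 0.5836767388855982
```

Emit:
{"op": "drive_tool", "data": {
  "motion": [
    {"delta_pos":[-0.02,0,0],"spin":0,"gripper":0.05},
    {"delta_pos":[-0.04,0,0],"spin":0,"gripper":0.05},
    {"delta_pos":[-0.045,0,0],"spin":0,"gripper":0.05},
    {"delta_pos":[-0.045,0,0],"spin":0,"gripper":0.05},
    {"delta_pos":[0,-0.045,-0.012],"spin":0,"gripper":0.05},
    {"delta_pos":[0,-0.045,-0.012],"spin":0,"gripper":0.05},
    {"delta_pos":[0,-0.045,-0.012],"spin":0,"gripper":0.05},
    {"delta_pos":[0,-0.045,-0.012],"spin":0,"gripper":0.05},
    {"delta_pos":[0,0,0],"spin":0,"gripper":0.05},
    {"delta_pos":[0,0,0],"spin":0,"gripper":0.05}
  ]
}}

```text
t: 22.85
tcp_pos: [0.6492, -0.0047, 0.3024]
orientation: [0.211, 1.57, 0.678]
force: [0.2, 1.1, 0.1]
opening: 0.586
```

```bash
python3 - <<'E'
from h import *
s,P,R=tool(); print(P,s['force'].round(2))
for n in("scene","top"):
  p,d=ctrl.capture(n);np.savez(n+"14.npz",p=p,d=d);a=p[180:350,280:480] if n=="scene" else p[180:290,280:470]
  cv2.imwrite(f"pics/{n}14.png",cv2.resize(a[:,:,::-1],None,fx=3.5 if n=="scene" else 4,fy=3.5 if n=="scene" else 4,interpolation=cv2.INTER_CUBIC))
  W=cloud(n,d); near=(np.hypot(W[...,0]-.611,W[...,1]-.177)<.06)
  H=W[near&(W[...,2]>.095)&(W[...,2]<.13)]; r=cv2.minAreaRect((H[:,:2]*1e4).astype(np.float32)); print(n,len(H),np.median(H[:,2]),r)
E
```

```text
[ 0.64917733 -0.00468501  0.30236447] [0.25 1.12 0.13]
scene 247 0.10345890141353187 ((6078.94921875, 1735.2235107421875), (209.2570037841797, 835.3857421875), 25.47757911682129)
top 177 0.10672171741496869 ((6106.10498046875, 1765.5164794921875), (126.0177001953125, 821.692626953125), 26.822629928588867)
```

View pics/scene14.png

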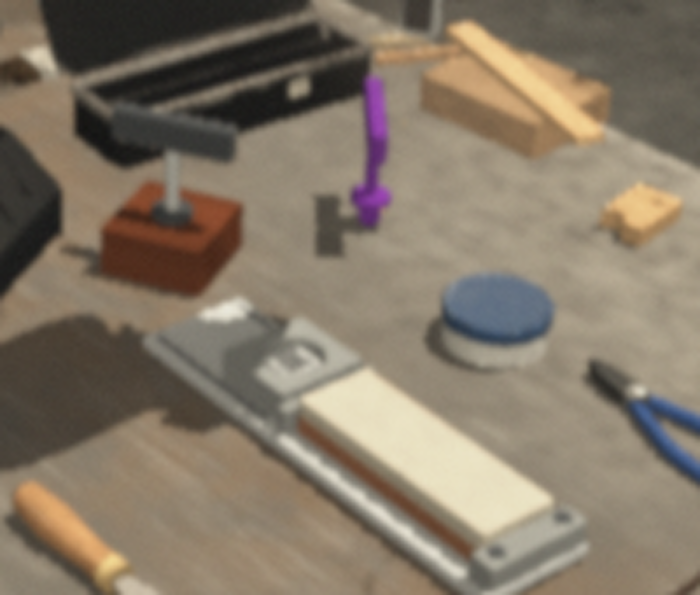

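View pics/top14.png

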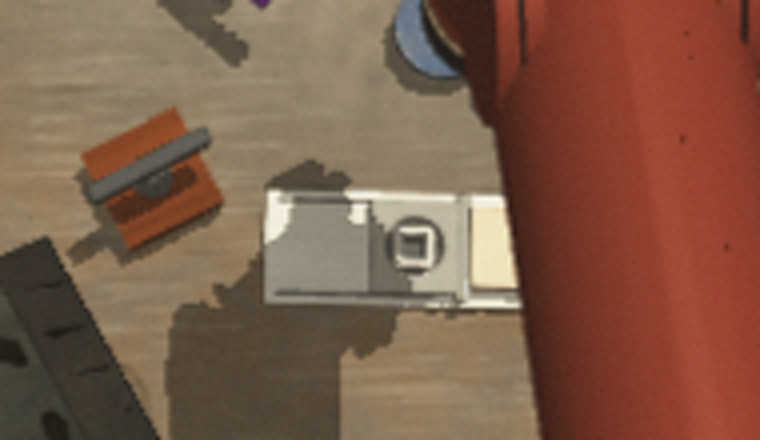

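```bash
python3 - <<'E'
from h import *
g={}
for k in("3","12"):
    p=np.load(f"top{k}.npz")['p']; gr=cv2.cvtColor(p,cv2.COLOR_RGB2GRAY); c0=(366,241) if k=="3" else (383,241)
    x0,y0=c0[0]-9,c0[1]-9; c=cv2.GaussianBlur(cv2.resize(gr[y0:y0+19,x0:x0+19],None,fx=16,fy=16,interpolation=cv2.INTER_CUBIC),(0,0),4)
    n,l,st,ce=cv2.connectedComponentsWithStats((c<125).astype(np.uint8)); i=l[152,152]
    cs,_=cv2.findContours((l==i).astype(np.uint8),0,1); r=cv2.minAreaRect(cs[0]); u,v=x0+(r[0][0]+.5)/16-.5,y0+(r[0][1]+.5)/16-.5
    g[k]=pt("top",u,v,.032); print(k,r,u,v,g[k])
print(np.linalg.norm(g["3"]-g["12"]))
p=np.load("top12.npz")['p']; print(p[241,390:404].tolist()); print(p[241,450:464].tolist())
a=p[225:260,385:470]; cv2.imwrite("pics/t12b.png",cv2.resize(a[:,:,::-1],None,fx=9,fy=9,interpolation=cv2.INTER_CUBIC))
p=np.load("scene14.npz")['p'][265:345,340:450];cv2.imwrite("pics/s14b.png",cv2.resize(p[:,:,::-1],None,fx=7,fy=7,interpolation=cv2.INTER_CUBIC))
E
```

```text
3 ((152.569580078125, 146.1343994140625), (93.10679626464844, 94.07696533203125), 1.6846843957901) 366.0668487548828 240.6646499633789 [0.5647913  0.05043041 0.032     ]
12 ((154.0, 151.5), (95.0, 94.0), 90.0) 383.15625 241.0 [0.56284167 0.00593337 0.032     ]
0.04453972737628935
[[84, 80, 69], [154, 145, 128], [183, 174, 154], [187, 178, 159], [176, 169, 149], [175, 168, 147], [181, 172, 153], [145, 134, 110], [226, 208, 168], [236, 224, 183], [236, 225, 185], [235, 224, 182], [235, 224, 185], [235, 223, 181]]
[[233, 219, 180], [233, 219, 180], [233, 220, 181], [234, 221, 181], [236, 225, 184], [201, 189, 157], [179, 172, 150], [181, 174, 154], [178, 170, 149], [179, 172, 150], [180, 172, 151], [130, 118, 96], [131, 109, 80], [140, 115, 87]]
```

View pics/t12b.png

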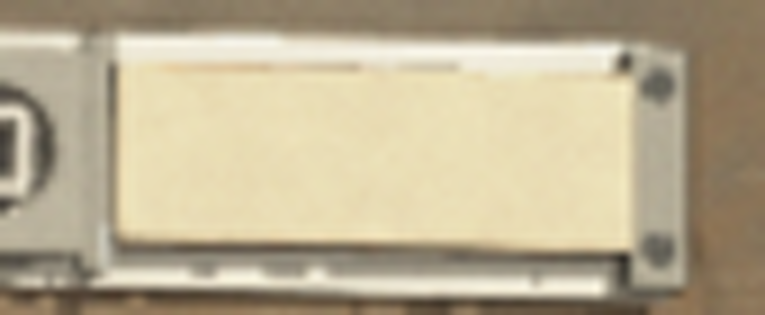

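View pics/s14b.png

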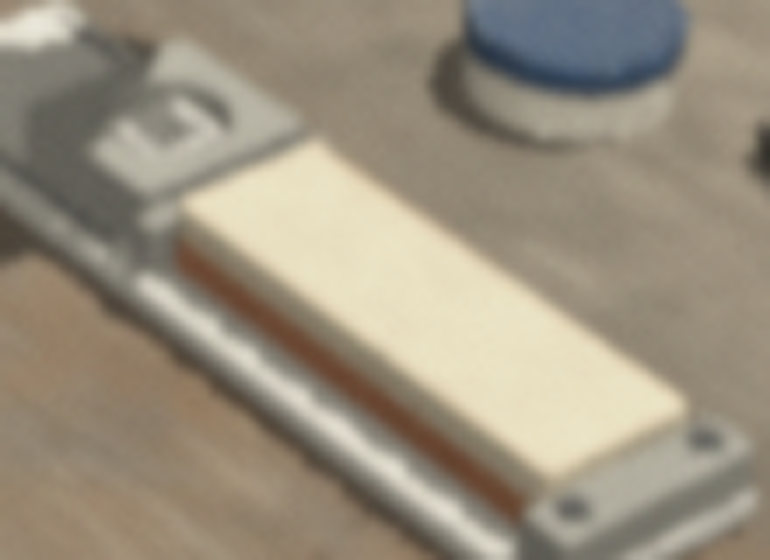

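The views agree: cheek travel is 44.5 mm with no gap at either end of the stone. The key's handle is back at (0.6106, 0.1766), upright, with its top at 0.107 m. The tin, file and cutters show no sign of moving, so I'll hand in.

```bash
python3 -c "
from bench import ctrl
print(ctrl.sign_off(), ctrl.sense()['t'])"
```

```text
the job is handed in; nothing more can be done
the job is handed in; nothing more can be done
```

The whetstone is clamped in its holder, the key is back in its stand, and I handed the job in after about 23 s of the 72 s allowed. No verdict is reported, so this rests on my own measurements.

**What I did:**
- I took the steel T-key from its stand and seated it in the screw.
- The screw gave clockwise, so the thread is left-handed. I slackened it by 1.34 rad of key turn, including play.
- With the key in, I pushed the cheek along until the resistance rose to about 12 N.
- I turned the screw back until the torque rose sharply to about 0.5 N m, which is the dead stop. I then put the key back and let go.

**Last checks:**

| Check | Result |
|---|---|
| Cheek travel | 44.5 mm in the top view (over 42.5 mm needed); no gap seen at either end of the stone |
| Stone | flat, and by the earlier top-view measurement within about 1 mm of the holder's middle line |
| Screw | socket sides parallel to the holder again to within about 1°, as expected when tight |
| Key | handle centre within 1 mm of where it started, top at 107 mm as at the start |
| Gripper | clear of everything |
| Tin, file, side cutters | looked unmoved in the pictures; I did not measure them |

**Disagreements:**
- **Key height:** the scene camera put the handle about 3 mm lower than the top camera. That reading mixed in the bar's side face, so I trusted the top view.
- **Key tilt:** the key looked about 2–3° tilted while held, but stood upright once released.
- **Key direction:** it now stands a quarter turn from its original direction, which the square hole allows.

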